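# Load the analyser's cartridge magazine

### The job

Load all the reagent cartridges lying on the bench into the analyser's magazine: take the black end stop off the loading ledge and set it aside on the bench, lay the cartridges lengthwise on the ledge and feed them one after another into the tube, each pushing the last deeper. When all are inside the tube, slide the end stop in nose first behind them until its collar is up against the mouth and the spring catch clicks shut behind it, leaving the bottle, jar and tube rack where they stand.

Things in the scene. Friction and masses are not known exactly. Their poses are not given: they have to be found in the camera images.
- magazine: Fixed magazine: level aluminium square tube on a raised bar 52 mm wide, running into a white analyser cabinet (200 x 220 mm, 200 high) at its closed end. Origin on the bench below the middle of the tube's mouth; x points into the tube along its axis, y left of that, z up. Walls 6.5 mm thick; top 70 mm above the bench, with a 15 mm wide slot all along.
- mouth (a point): Middle of the tube's mouth at the level of the tube's floor (30 mm above the bench); axes as the magazine's. Inside, the tube is 34 mm wide, 34 mm high and 415 mm deep to its closed end.
- ledge (a point): Middle of the loading ledge before the mouth, on its surface, 60 mm outside the mouth; axes as the magazine's. The ledge is 120 mm long, 30 mm above the bench and level with the tube's floor, between two guides 8 mm high and 5 mm thick, 40 mm apart, narrowing to 34 mm over the last 30 mm to the mouth.
- follower (a joint): Brake follower in the tube, a grey block the cartridges push ahead of them; about 2.5 N of friction, stays where it is left. m; its front face is 30 mm + this value inside the mouth; starts at 0 to 0.03, at most 0.37, so five cartridges and the end stop always fit.
- catch (a joint): Travel (m) of the dark steel spring catch: 0 at rest, up to 0.012 pushed aside; 2 N at first, 4 N at 6 mm. Polished, it springs back; sliding the end stop past it takes about 15 N at most, row and all.
- catch_tip (a point): Inner tip of the catch, on the ledge's -y side (away from the robot), 22 mm above the ledge (catch 15 to 29 mm), 20 mm off the axis at rest: cartridges pass it freely. Its square face, 16.5 mm outside the mouth, looks to the tube; its 45-degree ramp faces outward, to 36 mm outside the mouth. Fingers on that side of a part must stay more than 36 mm outside the mouth or above it.
- end_stop: Black bar 87 mm long, 30 x 30, 100 g, parked on the ledge at first, nose to the tube; collar wings 52 mm wide overall, 12 to 34 mm up. Origin on the underside below the collar's front face; x along the nose: plain nose x 0 to 25 mm, collar -14 to 0, ribbed grip -62 to -14. Home: wings against the mouth's face (origin at the mouth), catch sprung back behind the -y wing.
- cartridge1: Reagent cartridge, one of 3 to 5 alike (absent ones: None): plain grey square bar 70 mm long, 30 x 30 mm across, about 90 g, a black band round each end, a paper label on one long face. Either end may go first, any long face up. Starts flat on the bench. Origin: centre of the long face on the far side from the label; bar's middle 15 mm along its z; x along its length.
- cartridge2: Reagent cartridge, one of 3 to 5 alike (absent ones: None): plain grey square bar 70 mm long, 30 x 30 mm across, about 90 g, a black band round each end, a paper label on one long face. Either end may go first, any long face up. Starts flat on the bench. Origin: centre of the long face on the far side from the label; bar's middle 15 mm along its z; x along its length.
- cartridge3: Reagent cartridge, one of 3 to 5 alike (absent ones: None): plain grey square bar 70 mm long, 30 x 30 mm across, about 90 g, a black band round each end, a paper label on one long face. Either end may go first, any long face up. Starts flat on the bench. Origin: centre of the long face on the far side from the label; bar's middle 15 mm along its z; x along its length.
- cartridge4: Reagent cartridge, one of 3 to 5 alike (absent ones: None): plain grey square bar 70 mm long, 30 x 30 mm across, about 90 g, a black band round each end, a paper label on one long face. Either end may go first, any long face up. Starts flat on the bench. Origin: centre of the long face on the far side from the label; bar's middle 15 mm along its z; x along its length.
- cartridge5: Reagent cartridge, one of 3 to 5 alike (absent ones: None): plain grey square bar 70 mm long, 30 x 30 mm across, about 90 g, a black band round each end, a paper label on one long face. Either end may go first, any long face up. Starts flat on the bench. Origin: centre of the long face on the far side from the label; bar's middle 15 mm along its z; x along its length.
- reagent_bottle: Amber reagent bottle, 48 mm across, 100 mm high; origin at the centre of its underside. Bystander.
- jar: White jar, 66 mm across, 75 mm high; origin at the centre of its underside. Bystander.
- tube_rack: White test tube rack 60 x 130 mm, 92 mm high with its tubes; origin at the centre of its underside. Bystander.
Things that resemble listed ones, but are neither listed nor needed, are in the scene too. What is shaped like the end_stop but turquoise is not meant.

How it is judged:
On the way, in this order (a step that is already met when the one before it is completed fails the run):
1. every cartridge has been fed into the tube (no rear end more than 10 mm outside the mouth) (x of cartridge1 in the frame of mouth between 0.025 and 0.4 m and y of cartridge1 in the frame of mouth between -0.02 and 0.02 m and z of cartridge1 in the frame of mouth between -0.008 and 0.04 m and angle between the x axis of each of cartridge1, cartridge2, cartridge3, cartridge4, cartridge5 and the x axis of mouth, either way round below 0.15 rad and x of cartridge2 in the frame of mouth between 0.025 and 0.4 m and y of cartridge2 in the frame of mouth between -0.02 and 0.02 m and z of cartridge2 in the frame of mouth between -0.008 and 0.04 m and x of cartridge3 in the frame of mouth between 0.025 and 0.4 m and y of cartridge3 in the frame of mouth between -0.02 and 0.02 m and z of cartridge3 in the frame of mouth between -0.008 and 0.04 m and x of cartridge4 in the frame of mouth between 0.025 and 0.4 m and y of cartridge4 in the frame of mouth between -0.02 and 0.02 m and z of cartridge4 in the frame of mouth between -0.008 and 0.04 m and x of cartridge5 in the frame of mouth between 0.025 and 0.4 m and y of cartridge5 in the frame of mouth between -0.02 and 0.02 m and z of cartridge5 in the frame of mouth between -0.008 and 0.04 m), for 0.1 s.
2. the end stop is home and the catch has sprung back behind its collar (x of end_stop in the frame of mouth between -0.005 and 0.004 m and y of end_stop in the frame of mouth between -0.005 and 0.005 m and z of end_stop in the frame of mouth between -0.005 and 0.007 m and angle between the x axis of end_stop and the x axis of mouth, either way round below 0.1 rad and value of joint catch below 0.002 m), for 0.2 s.
At the end, for the whole second after the job is handed in: Every cartridge lies in the tube behind the end stop (its middle at least 52 mm inside the mouth); the end stop's collar is within 5 mm of the mouth's face, straight and level in the channel, at rest, with the catch sprung back behind it (within 2 mm of its rest position) (all of step 2 and x of cartridge1 in the frame of mouth between 0.052 and 0.4 m and y of cartridge1 in the frame of mouth between -0.02 and 0.02 m and z of cartridge1 in the frame of mouth between -0.008 and 0.04 m and angle between the x axis of each of cartridge1, cartridge2, cartridge3, cartridge4, cartridge5 and the x axis of mouth, either way round below 0.15 rad and x of cartridge2 in the frame of mouth between 0.052 and 0.4 m and y of cartridge2 in the frame of mouth between -0.02 and 0.02 m and z of cartridge2 in the frame of mouth between -0.008 and 0.04 m and x of cartridge3 in the frame of mouth between 0.052 and 0.4 m and y of cartridge3 in the frame of mouth between -0.02 and 0.02 m and z of cartridge3 in the frame of mouth between -0.008 and 0.04 m and x of cartridge4 in the frame of mouth between 0.052 and 0.4 m and y of cartridge4 in the frame of mouth between -0.02 and 0.02 m and z of cartridge4 in the frame of mouth between -0.008 and 0.04 m and x of cartridge5 in the frame of mouth between 0.052 and 0.4 m and y of cartridge5 in the frame of mouth between -0.02 and 0.02 m and z of cartridge5 in the frame of mouth between -0.008 and 0.04 m and linear speed of end_stop below 0.02 m/s and value of joint follower above 0.15 m); the robot touches nothing.
It fails at once if the bottle is pushed more than 30 mm or tipped over (distance of reagent_bottle from where it was at the start of the episode above 0.03 m or angle between reagent_bottle's own z axis and vertical above 0.4 rad).
It fails at once if the jar is pushed more than 30 mm or tipped over (distance of jar from where it was at the start of the episode above 0.03 m or angle between jar's own z axis and vertical above 0.4 rad).
It fails at once if the tube rack is pushed more than 30 mm or tipped over (distance of tube_rack from where it was at the start of the episode above 0.03 m or angle between tube_rack's own z axis and vertical above 0.4 rad).
Of cartridge1, cartridge2, cartridge3, cartridge4, cartridge5 only 3 to 5 are there at a start; the rules pass over those that are not, and their reading is None.
At some moment in a run one of cartridge1, cartridge2, cartridge3, cartridge4, cartridge5 may be knocked a few centimetres aside while the robot is not near it.
Once in a run the grip may slacken for a moment while it holds something.
It also fails if it takes over 210 s, if anything falls off the work surface, if the arm or the gripper's body presses on something with over 40 N, if the wrist force passes 120 N, or if a joint passes its speed limit or range.

### The arm

A 6-joint arm with a two-finger parallel gripper is mounted at the origin on the work surface. World frame = base frame: x ahead of the robot, y to its left, z up, the work surface at z = 0. Lengths are in m, angles in rad, forces in N, time in s.
With the tool pointing down it reaches from about 0.275 to 0.825 m from the base axis. Payload 4.9 kg.
Tool frame: the origin (TCP) lies on the centre line of the jaws, within the pads' length; the fingertips stand r.tips_ahead ahead of it and the grasp point (between the pads) lies 3 mm ahead of it (r.tips_ahead is the distance from the TCP to the fingertips, in m); z points along the fingers, y is the line along which they close (so a half turn about z gives the same grasp; the last joint's range is limited). The gripper opens to 85 mm and grips with 20 to 120 N. Pads are 22 mm wide; open, the fingers measure 114 mm over their backs; the gripper's body (76 mm by 85 mm) begins 54 mm behind the grasp point. The pads swing forward as they close: fully open they stand 13 mm farther back than shut.
Start: joints at [-1.248, 0.326, -0.193, 1.052, 0, 1.437], TCP at [0.243, -0.494, 0.253] pointing down, gripper open.
Joint ranges: [-2.65, 2.65], [-0.97, 1.79], [-1.3, 1.35], [-1.93, 2.1], [-1.47, 1.37], [-3.14, 3.14]. Speed limits (rad/s): [2.57, 2.57, 3.14, 3.14, 3.14, 3.14].

### API

Orientations are given as a 3x3 rotation matrix whose columns are the frame's x, y, z axes.
In Python, from plant import sensors, viewer, job, r gives the robot as it stands.
- The arm moves only by the tool jog_arm, never from a script. Its argument "increments" is a list of rows, each a list of 2 entries, a list of its own where there are three numbers: the shift along the tool's x, y, z in mm, then the turn about the tool's z in rad. In form: [[[dx, dy, dz], roll], ...]. A call has 1 to 5 rows; each row shifts and turns the commanded pose from where the row before left it, along the tool's axes as they then stand; what a row does not reach is not made up. A row lasts 1/10 s, in which the tool goes at most 50 mm and 8.59 degrees, less where a joint would pass 70% of its speed; a pose out of reach is approached as far as the arm can. A call is refused whole if a number of a shift passes 50 or a number of a turn 0.15, either way. A call with a gripper value outside its range is refused whole. "hand" is the opening, from -1 (shut) to 1 (fully open), set as the call begins (left out, the last holds). The fingers move at their own pace and stop on an object; the grip force is fixed at half the most. Time passes only in rows, so rows that do not move let the fingers close. It gives the time, the measured TCP pose, the force, the opening and the grip force at its end, in the units of the state.
- sensors.observe(): the state, without advancing time (a new reading comes with each control period).
- viewer.capture(name): name is "side" or "top"; returns the picture (400x640x3 uint8, blue, green, red); there is no depth.
- viewer.camera_model(name): a dict with "K" (3x3 intrinsics, pixels), "position" and "rotation" of the camera in the world. Camera axes: x right, y down, z forward; pixel columns grow to the right and rows downward; lengths in m; the calibration is good to about 2 mm. A picture is of the moment at which its call begins. camera_model takes no time and is no camera call.
- job.sign_off(): hands the job in; it is judged then, once.
The state is a dict: "clock": time; "joint_positions": joint angles; "joint_velocities": joint speeds; "joint_efforts": joint torques, N m; "eef_pos": TCP position; "ee_rot": TCP orientation; "force": force on the tool from outside, world axes, zero at the start; "torque": the same for the moment, N m; "opening": finger opening in m; "grip_force": force on a finger pad.
Only numpy, scipy, OpenCV 4.12 (cv2) and the standard library are available. Lean on these libraries where they do the work, as an engineer would, in place of code of your own. Each camera call takes 0.05 s, during which the arm holds its last target. There are 200 camera calls.

## Working session

There is one attempt and no reset: what is moved stays moved. The work goes in short steps, Python scripts to look and compute and a tool call to move; the robot and the scene stay as the last step left them, time stands still between calls to the robot, and variables do not carry over. Pictures are saved under pics/ and viewed, at most 14 in all, crops included, and the job is handed in when it is done.

Besides the shell and the picture viewer there is one more tool, called after ">>>" by a JSON object that holds its "api" and its "payload", one argument or row to a line. jog_arm: Moves the arm, as the interface text tells. Its arguments: {"type":"object","properties":{"increments":{"type":"array","items":{"type":"array"}},"hand":{"type":"number"}},"required":["increments"]}

```bash
ls; mkdir -p pics; python3 - <<'E'
from plant import sensors, viewer, job, r
import cv2,numpy as np
for n in("side","top"):
    cv2.imwrite(f"pics/{n}0.png",viewer.capture(n)); m=viewer.camera_model(n); print(n,np.round(m["K"],1).tolist(),np.round(m["position"],3),np.round(m["rotation"],3).tolist())
s=sensors.observe(); print(s,r.tips_ahead)
E
```

```text
pics
side [[503.8, 0.0, 326.1], [0.0, 503.8, 201.2], [0.0, 0.0, 1.0]] [ 0.577 -0.918  1.148] [[0.999, -0.037, 0.028], [-0.046, -0.781, 0.623], [-0.001, -0.624, -0.782]]
top [[367.5, 0.0, 319.4], [0.0, 367.5, 205.0], [0.0, 0.0, 1.0]] [ 0.515 -0.066  0.984] [[-0.016, -0.997, 0.079], [-1.0, 0.017, 0.022], [-0.023, -0.079, -0.997]]
{'clock': 0.1, 'joint_positions': array([-1.24821293e+00,  3.26876937e-01, -1.93470957e-01,  1.05200493e+00,
        1.07332189e-05,  1.43660789e+00]), 'joint_velocities': array([-0.001137  , -0.00157644, -0.00012097,  0.0001778 ,  0.00085488,
        0.00119053]), 'joint_efforts': array([ 7.40588457e-04, -4.44239581e+01,  2.63037103e+01,  7.87887111e-03,
       -1.59492597e-04, -5.97978499e-06]), 'eef_pos': array([ 0.24244382, -0.49314413,  0.25258111]), 'ee_rot': array([[ 8.97481022e-01,  4.41052811e-01, -4.83256883e-04],
       [ 4.41053022e-01, -8.97479829e-01,  1.47961277e-03],
       [ 2.18874066e-04, -1.54106629e-03, -9.99998789e-01]]), 'force': array([-0.23303836, -0.39238237, -0.11218892]), 'torque': array([-0.00974878, -0.0175285 ,  0.03682396]), 'grip_force': 0.0, 'opening': 0.0854026222961834} 0.022
```

View pics/side0.png

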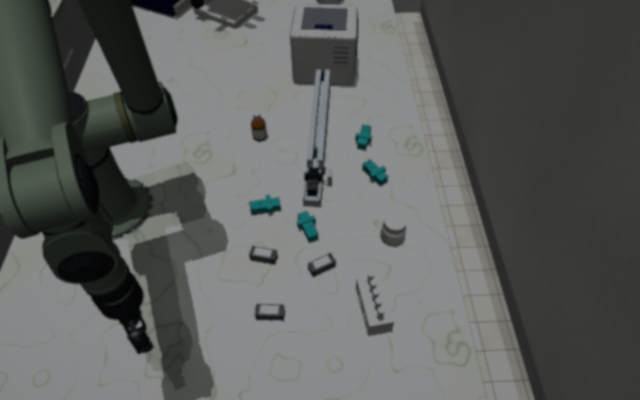

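View pics/top0.png

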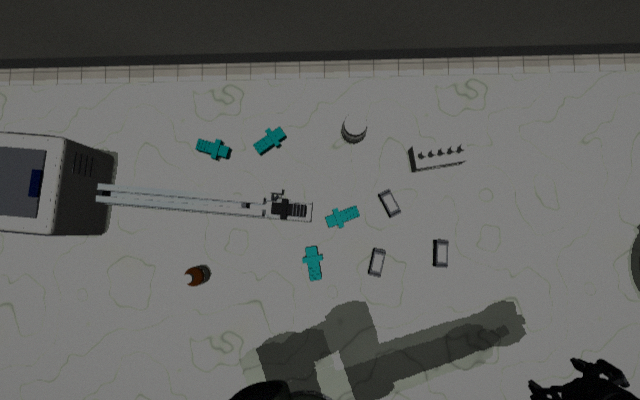

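```bash
cat > h.py <<'E'
import numpy as np,cv2
from plant import sensors, viewer, job, r
def cap(n,f=None):
    im=viewer.capture(n)
    if f: cv2.imwrite(f"pics/{f}.png",im)
    return im
def ray(n,uv,z):
    m=viewer.camera_model(n);K=np.array(m["K"]);R=np.array(m["rotation"]);p=np.array(m["position"])
    uv=np.atleast_2d(uv).astype(float);d=np.c_[uv,np.ones(len(uv))]@np.linalg.inv(K).T@R.T
    return p+d*((z-p[2])/d[:,2])[:,None]
def proj(n,P):
    m=viewer.camera_model(n);q=(np.atleast_2d(P)-np.array(m["position"]))@np.array(m["rotation"])@np.array(m["K"]).T
    return q[:,:2]/q[:,2:]
def crop(im,x0,y0,x1,y1,s,f,g=2.0):
    c=cv2.convertScaleAbs(im[y0:y1,x0:x1],alpha=g);cv2.imwrite(f"pics/{f}.png",cv2.resize(c,None,fx=s,fy=s,interpolation=cv2.INTER_CUBIC))
def dark(im,lo=40,hi=4000,thr=52):
    g=im.max(2);b,l,st,c=cv2.connectedComponentsWithStats((g<thr).astype(np.uint8))
    return [(st[i].tolist(),c[i].round(1).tolist()) for i in range(1,b) if lo<st[i,4]<hi]
E
python3 - <<'E'
from h import *
t=cv2.imread("pics/top0.png");s=cv2.imread("pics/side0.png")
a=cv2.resize(cv2.convertScaleAbs(t[180:280,255:460],alpha=2),(800,390),interpolation=cv2.INTER_CUBIC)
cv2.imwrite("pics/c1.png",a)
crop(s,235,60,345,330,2.2,"c2")
for x in dark(t[170:290,240:470],15): print(x)
for v in (t[203],t[262],t[253]): pass
print(t[262,365:392].max(1),t[253,428:454].max(1)); print(t[185:222,150].max(1),t[185:222,230].max(1))
E
```

```text
([32, 23, 7, 8, 35], [34.3, 26.9])
([138, 24, 13, 23, 54], [143.8, 35.0])
([31, 29, 22, 21, 303], [42.1, 38.6])
([6, 33, 4, 5, 20], [7.5, 35.0])
([53, 34, 14, 13, 118], [59.5, 40.0])
([193, 70, 10, 26, 106], [195.0, 83.3])
([128, 78, 7, 26, 46], [130.9, 90.8])
[125 128 126 122 105  12  25  81 106 126 124 125 127 126 128 127 124  84
  73 127 126 126 129 127 127 126 127] [123 123 125 127 115  18   8  11  39  83 126 125 126 126 124 125 126 124
 100  86 124 126 126 126 128 123]
[127 125 125 126 122 127 124 122 114 104 109 116 127 126 112 110 125 123
 126 123 128 102  80 109 124 125 126 129 127 125 127 124 127 124 123 127
 127] [126 126 124 124 127 127 127 123 126 127 127 126 126 124 129 106  97 117
 125 127 125 125 128 126 126 124 124 118  88  68 103 128 128 124 128 126
 126]
```

View pics/c1.png

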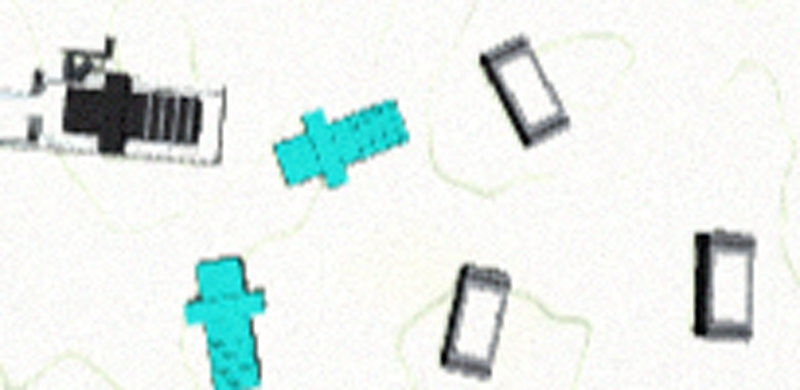

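View pics/c2.png

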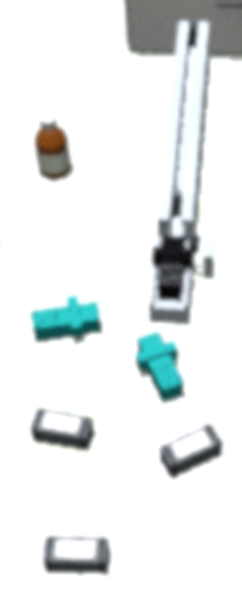

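```bash
python3 - <<'E'
from h import *
t=cv2.imread("pics/top0.png");s=cv2.imread("pics/side0.png")
for n,im,win in(("top",t,(360,170,470,290)),("side",s,(240,235,345,330))):
    x0,y0,x1,y1=win
    g=im[y0:y1,x0:x1].max(2);k=6
    G=cv2.resize(g,None,fx=k,fy=k,interpolation=cv2.INTER_CUBIC)
    B=(G>105).astype(np.uint8)
    C,H=cv2.findContours(B,cv2.RETR_CCOMP,cv2.CHAIN_APPROX_NONE)
    for c in C:
        a=cv2.contourArea(c)/k/k
        if 80<a<400:
            (cx,cy),wh,an=cv2.minAreaRect(c); bx=cv2.boxPoints(((cx,cy),wh,an))
            px=(bx+.5)/k-.5+[x0,y0]; P=ray(n,px,.03)
            e=P[1]-P[0];f=P[2]-P[1]
            if np.linalg.norm(f)>np.linalg.norm(e): e,f=f,e
            print(n,px.mean(0).round(1),P.mean(0)[:2].round(4),"L",np.linalg.norm(e).round(4),np.linalg.norm(f).round(4),"ang",np.degrees(np.arctan2(e[1],e[0])).round(1)%180)
# tube in top: chroma
d=t.astype(int); 
for c in (120,150,180,210,240,258,270,300,308): print(c,[tuple(x) for x in t[180:224,c][::1]] if c in(180,) else (t[180:224,c,0].astype(int)-t[180:224,c,2]).tolist())
a=t[175:225,90:320].astype(int); o=np.clip((a-60)*3.6,0,255).astype(np.uint8); o=cv2.resize(o,None,fx=3.45,fy=5,interpolation=cv2.INTER_CUBIC)
cv2.imwrite("pics/c3.png",o)
E
```

```text
top [377.  262.2] [ 0.4414 -0.1905] L 0.0438 0.0224 ang 165.5
top [441.6 253.2] [ 0.462 -0.356] L 0.0441 0.0212 ang 177.6
top [389.8 202.6] [ 0.5944 -0.2281] L 0.0438 0.022 ang 26.80000000000001
top [388.8 202.9] [ 0.5936 -0.2254] L 0.0734 0.0392 ang 26.0
side [269.5 312.1] [ 0.4655 -0.3628] L 0.0763 0.0463 ang 176.0
side [321.5 264.8] [ 0.5964 -0.2358] L 0.0793 0.0483 ang 26.8
side [263.2 255. ] [ 0.445  -0.1991] L 0.0806 0.0494 ang 165.2
120 [-3, -3, 1, 0, -2, 4, 5, 3, 4, 2, 3, 6, 9, 8, 8, 4, 5, 2, 4, 3, 3, 5, 7, 7, 5, 3, -1, 0, -2, -1, -1, 0, -2, 2, -2, 2, -3, 0, -1, -2, -3, -3, -2, -2]
150 [-1, 0, -4, -1, -1, -1, -3, 3, 8, 7, 7, 10, 5, 5, 7, 10, 5, 1, 1, 5, 9, 10, 8, 7, 7, 9, 6, 2, -2, -4, -3, 0, -3, -1, -2, -1, -3, 0, 0, -2, -1, -5, -1, -1]
180 [(np.uint8(124), np.uint8(124), np.uint8(124)), (np.uint8(123), np.uint8(125), np.uint8(124)), (np.uint8(122), np.uint8(124), np.uint8(123)), (np.uint8(126), np.uint8(125), np.uint8(125)), (np.uint8(120), np.uint8(123), np.uint8(123)), (np.uint8(123), np.uint8(124), np.uint8(123)), (np.uint8(124), np.uint8(125), np.uint8(124)), (np.uint8(
[... 2006 characters left out ...]
-1, 2, 4, -3, -1, -2, 0, 0, 1, -3, 0]
258 [-5, -4, -4, -1, -1, -3, 1, 0, 0, -3, -3, -3, -1, -3, -1, -4, -1, -3, -1, -2, 0, -4, 0, 2, 11, 3, -1, -1, 1, 0, -1, -1, -3, -1, -1, 2, 2, 2, -3, -2, 1, -2, -3, 0]
270 [-3, 0, 0, 0, -1, -4, -2, -2, -2, -2, -2, 0, -3, -1, -2, -2, -3, -3, 0, 3, 6, 0, -1, -1, -4, 0, -2, -1, 0, 1, -2, 0, -2, -1, -1, -1, 3, -1, -2, -7, -5, -6, -5, -3]
300 [-1, -2, -5, -2, -1, -2, -3, 0, -3, -3, -1, -3, -2, -3, -2, -2, 1, -2, -3, -1, -1, -3, 1, 4, 3, 4, 5, 5, 5, 4, 5, 4, 5, 0, 0, 4, 2, -1, -2, -2, -4, -3, -4, -2]
308 [-1, -2, -3, -1, -1, 0, 1, -1, -2, -1, -2, 0, -3, -3, 1, 0, -1, -1, -1, -4, 0, -1, -1, 2, 2, -1, -2, -3, -2, -1, -3, 0, 1, -4, 1, 1, 0, 0, 0, 0, 0, -2, -1, -3]
```

View pics/c3.png

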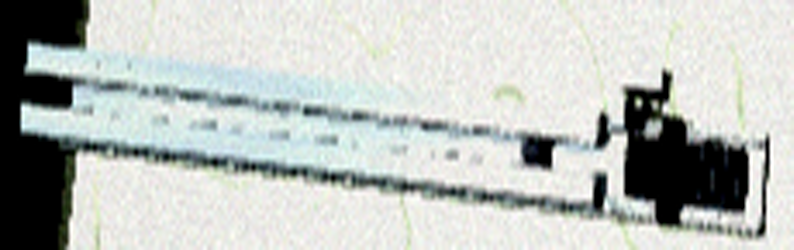

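>>> {"api": "jog_arm", "payload": {
  "increments": [
    [[0,0,0],-0.13],
    [[0,0,0],-0.13],
    [[0,0,0],-0.13],
    [[0,0,0],-0.13],
    [[0,0,0],-0.13]
  ],
  "hand": 1
}}

```text
clock: 0.6
eef_pos: [0.2425, -0.4933, 0.2528]
ee_rot: [[0.443, 0.897, -0.0], [0.897, -0.443, 0.001], [0.001, -0.001, -1.0]]
force: [0.4, -0.7, -0.4]
opening: 0.0855
grip_force: 0.0
```

>>> {"api": "jog_arm", "payload": {
  "increments": [
    [[0,0,0],-0.13],
    [[0,0,0],-0.13],
    [[0,0,0],-0.12],
    [[0,0,0],0]
  ]
}}

```text
clock: 1.0
eef_pos: [0.2425, -0.4933, 0.2528]
ee_rot: [[0.084, 0.996, -0.0], [0.996, -0.084, 0.001], [0.001, -0.0, -1.0]]
force: [-0.0, 0.2, -0.7]
opening: 0.0854
grip_force: 0.0
```

```bash
cat >> h.py <<'E'
def cross(p,x0,lev,up):  # subpixel crossing of profile p
    for i in range(len(p)-1):
        a,b=p[i]-lev,p[i+1]-lev
        if (a>0>=b and not up) or (a<=0<b and up): return x0+i+a/(a-b)
    return np.nan
E
python3 - <<'E'
from h import *
t=cv2.imread("pics/top0.png").max(2).astype(float)
# top: slot far edge (upper dark line upper bound) & outer near edge (lower dark line upper bound)
sl,ou=[],[]
for c in range(112,254,2):
    p=t[:,c-1:c+2].mean(1); 
    r1=193+(c-112)*(9.3/150.)-3; r2=r1+10   # rough, refine by argmin
    a=int(r1)+np.argmin(p[int(r1)-2:int(r1)+8])-2; b=a+7+np.argmin(p[a+7:a+18])
    sl.append((c,cross(p[a-4:a+1],a-4,105,False))); ou.append((c,cross(p[b-4:b+1],b-4,108,False)))
for nm,q in(("slot",sl),("outer",ou)):
    q=np.array(q);q=q[~np.isnan(q[:,1])];P=ray("top",q,.07)
    for _ in range(4):
        k=np.polyfit(P[:,1],P[:,0],1);e=P[:,0]-np.polyval(k,P[:,1]);P=P[abs(e)<max(2*e.std(),.0005)]
    print(nm,len(P),"x at y=.07,.35:",np.polyval(k,[.07,.35]).round(4),"heading",90-np.degrees(np.arctan(k[0])),"std",e.std())
# mouth: dark pieces columns
for rws in(200,202,211,213,215): print(rws,t[rws,256:272].astype(int))
for cs in(262,263,264,265): print(cs,t[194:222,cs].astype(int))
print("ledge end",[t[rr,300:318].astype(int).tolist() for rr in(206,210,214)])
print("grip rows",[ (c,t[196:224,c].astype(int).tolist()) for c in(276,303)], t[209,262:312].astype(int).tolist())
s=sensors.observe();print(s["eef_pos"],np.degrees(np.arctan2(s["ee_rot"][1,0],s["ee_rot"][0,0])),s["clock"])
E
```

```text
slot 55 x at y=.07,.35: [0.593  0.6216] heading 84.17361665729283 std 0.0007385793614908592
outer 70 x at y=.07,.35: [0.562  0.5913] heading 84.02961580986019 std 0.0003012737029411539
200 [127 128 128 129 128 128 125  93  24  38 111 103 101 103  99  65]
202 [115 115 124 127 125 127 122  69  53  61  76 125 127 126 126 120]
211 [127 127 128 125 126 124  86  61  66  73 127 127 126 127 121  33]
213 [126 128 125 127 127 124  59  42  65  79 127 125 124 125 121  55]
215 [103 105 103  97 104 100  41  22  53 125 117 114 113 127 127 124]
262 [126 130 127 126 127 124 125 121 122 100  94 124 127 126 125 108  91  86
  71  59  44  41  72  93 112 126 126 126]
263 [126 129 125 125 106  92  93  82  69  54  84 124 123 126 126 101  72  61
  50  42  29  22  65  86 102 127 126 129]
264 [126 127 127  96  41  22  24  37  53  52  88 122 126 130 127 106  73  66
  69  65  55  53  80  87 106 128 126 127]
265 [128 127 120 108  72  35  38  44  61  74 105 126 126 126 127 108  77  73
  77  79 100 125 126 110 113 128 128 125]
ledge end [[74, 28, 24, 41, 55, 13, 43, 127, 127, 126, 128, 122, 58, 129, 126, 128, 126, 127], [54, 18, 30, 63, 34, 9, 54, 126, 127, 126, 123, 84, 84, 126, 128, 126, 126, 128], [31, 24, 40, 65, 21, 24, 106, 128, 124, 128, 121, 65, 127, 128, 125, 127, 129, 128]]
grip rows [(276, [40, 43, 25, 31, 61, 84, 65, 17, 22, 16, 16, 20, 22, 26, 18, 24, 21, 20, 77, 118, 124, 126, 105, 101, 129, 124, 128, 125]), (303, [124, 127, 127, 125, 126, 123, 112, 111, 98, 48, 41, 48, 53, 56, 63, 72, 72, 74, 65, 57, 51, 92, 119, 119, 111, 103, 122, 124])] [108, 101, 106, 108, 126, 130, 124, 124, 119, 48, 29, 25, 22, 16, 26, 20, 23, 24, 23, 21, 18, 23, 21, 19, 19, 19, 27, 19, 20, 24, 47, 54, 24, 30, 76, 31, 25, 34, 54, 22, 25, 56, 40, 5, 48, 127, 126, 127, 123, 96]
[ 0.24250246 -0.49332491  0.25284207] 85.17156940537161 1.0
```

```bash
cat >> h.py <<'E'
H=np.radians(84.08);AX=np.array([np.cos(H),np.sin(H)]);AY=np.array([-np.sin(H),np.cos(H)])
A0=np.array([0.5856,0.07])
def mag(P): d=np.atleast_2d(P)[:,:2]-A0; return np.c_[d@AX,d@AY]   # along/left relative to A0
E
python3 - <<'E'
from h import *
f=lambda px,z:(ray("top",px,z)[:,:2].round(4).tolist(),(mag(ray("top",px,z))*1000).round(1).tolist())
print("mouth",f([[262.9,201],[262.2,208],[261.8,213]],.07))
print("ledge end",f([[312.3,206],[311.6,210],[311,214]],.03))
print("endstop rear",f([[306,206],[305.7,210],[305.5,214]],.06)); print("nose",f([[270.8,206],[270.8,209]],.06))
print("nose sides",f([[276,202.9],[276,213.9]],.06)); print("grip sides",f([[303,204.6],[303,216.6]],.06))
# side view check: turquoise/black mask for ledge end & mouth
s=cv2.imread("pics/side0.png").max(2).astype(int)
print(proj("side",[[.5856,.07,.07],[.573,-.05,.03],[.573,-.05,.0]]),proj("top",[[.5856,.07,.07]]))
print(s[185:215,312].tolist())
E
```

```text
mouth ([[0.6006, 0.0956], [0.583, 0.0974], [0.5705, 0.0984]], [[27.0, -12.3], [27.0, 5.4], [26.7, 17.9]])
ledge end ([[0.589, -0.0266], [0.5786, -0.0246], [0.5682, -0.0229]], [[-95.7, -13.3], [-94.8, -2.8], [-94.2, 7.8]])
endstop rear ([[0.5869, -0.0119], [0.5768, -0.011], [0.5667, -0.0104]], [[-81.3, -9.8], [-81.5, 0.4], [-81.9, 10.5]])
nose ([[0.5885, 0.0773], [0.5809, 0.0773]], [[7.5, -2.1], [6.8, 5.5]])
nose sides ([[0.5961, 0.064], [0.5682, 0.0642]], [[-4.8, -11.1], [-7.5, 16.7]])
grip sides ([[0.5906, -0.0044], [0.5603, -0.004]], [[-73.5, -12.7], [-76.2, 17.6]])
[[313.43316361 166.74905022]
 [310.54674828 208.10583577]
 [310.80889092 214.54937573]] [[273.08938693 206.79534449]]
[41, 43, 40, 35, 28, 14, 7, 10, 5, 14, 48, 89, 119, 128, 120, 97, 69, 53, 50, 51, 64, 91, 120, 137, 142, 142, 142, 141, 140, 134]
```

>>> {"api": "jog_arm", "payload": {
  "increments": [
    [[0,0,0],0.02],
    [[35,19,5],0],
    [[35,19,5],0],
    [[35,19,5],0],
    [[35,19,5],0]
  ]
}}

```text
clock: 1.5
eef_pos: [0.3333, -0.361, 0.2331]
ee_rot: [[0.107, 0.994, 0.0], [0.994, -0.107, 0.0], [0.0, 0.0, -1.0]]
force: [0.2, -0.2, -0.2]
opening: 0.0857
grip_force: 0.0
```

>>> {"api": "jog_arm", "payload": {
  "increments": [
    [[35,19,5],0],
    [[35,19,5],0],
    [[35,19,5],0],
    [[35,19,5],0],
    [[35,19,5],0]
  ]
}}

```text
clock: 2.0
eef_pos: [0.4461, -0.1966, 0.2082]
ee_rot: [[0.107, 0.994, 0.0], [0.994, -0.107, -0.0], [-0.0, 0.0, -1.0]]
force: [1.2, 0.2, -0.4]
opening: 0.0854
grip_force: 0.0
```

>>> {"api": "jog_arm", "payload": {
  "increments": [
    [[35,19,5],0],
    [[35,19,5],0],
    [[35,19,5],0],
    [[35,19,5],0],
    [[35,19,5],0]
  ]
}}

```text
clock: 2.5
eef_pos: [0.5588, -0.0324, 0.1831]
ee_rot: [[0.107, 0.994, 0.0], [0.994, -0.107, -0.0], [-0.0, 0.0, -1.0]]
force: [1.5, -0.9, 0.9]
opening: 0.0858
grip_force: 0.0
```

>>> {"api": "jog_arm", "payload": {
  "increments": [
    [[35,17,5],0],
    [[0,0,0],0],
    [[0,0,0],0]
  ]
}}

```text
clock: 2.8
eef_pos: [0.5783, -0.0002, 0.1777]
ee_rot: [[0.104, 0.995, -0.001], [0.995, -0.104, -0.0], [-0.0, -0.001, -1.0]]
force: [-0.1, 0.4, 0.6]
opening: 0.0851
grip_force: 0.0
```

>>> {"api": "jog_arm", "payload": {
  "increments": [
    [[1,0,28],0],
    [[0,0,30],0],
    [[0,0,30],0],
    [[0,0,20],0],
    [[0,0,10],0]
  ]
}}

```text
clock: 3.3
eef_pos: [0.5767, -0.0011, 0.0586]
ee_rot: [[0.107, 0.994, -0.003], [0.994, -0.107, 0.0], [-0.0, -0.003, -1.0]]
force: [-0.5, -0.6, 0.4]
opening: 0.0859
grip_force: 0.0
```

>>> {"api": "jog_arm", "payload": {
  "increments": [
    [[0,0,0],0],
    [[0,0,0],0],
    [[0,0,0],0],
    [[0,0,0],0],
    [[0,0,0],0]
  ],
  "hand": -1
}}

```text
clock: 3.8
eef_pos: [0.5799, -0.0001, 0.0619]
ee_rot: [[0.104, 0.995, 0.003], [0.995, -0.104, -0.001], [-0.0, 0.003, -1.0]]
force: [-0.7, -0.3, 6.1]
opening: 0.0287
grip_force: 60.5
```

>>> {"api": "jog_arm", "payload": {
  "increments": [
    [[0,0,0],0],
    [[0,0,0],0],
    [[0,0,0],0],
    [[0,0,0],0]
  ]
}}

```text
clock: 4.2
eef_pos: [0.5799, -0.0001, 0.0619]
ee_rot: [[0.104, 0.995, 0.003], [0.995, -0.104, -0.001], [-0.0, 0.003, -1.0]]
force: [-0.3, -0.4, 5.8]
opening: 0.0289
grip_force: 60.5
```

>>> {"api": "jog_arm", "payload": {
  "increments": [
    [[0,0,-10],0],
    [[0,0,-20],0],
    [[0,0,-30],0],
    [[0,0,-30],0],
    [[0,0,-10],0]
  ]
}}

```text
clock: 4.7
eef_pos: [0.5804, 0.0001, 0.1639]
ee_rot: [[0.104, 0.995, 0.005], [0.995, -0.104, -0.001], [-0.0, 0.005, -1.0]]
force: [1.0, -0.0, -1.4]
opening: 0.0287
grip_force: 59.6
```

>>> {"api": "jog_arm", "payload": {
  "increments": [
    [[6,-20,0],0],
    [[8,-32,0],0],
    [[8,-32,0],0],
    [[8,-32,0],0],
    [[6,-19,0],0]
  ]
}}

```text
clock: 5.2
eef_pos: [0.4447, 0.0507, 0.1595]
ee_rot: [[0.103, 0.995, -0.003], [0.995, -0.103, 0.0], [-0.0, -0.003, -1.0]]
force: [0.2, -1.0, -1.0]
opening: 0.0288
grip_force: 59.6
```

>>> {"api": "jog_arm", "payload": {
  "increments": [
    [[0,0,30],0],
    [[0,0,35],0],
    [[0,0,30],0],
    [[0,0,18],0],
    [[0,0,8],0]
  ]
}}

```text
clock: 5.7
eef_pos: [0.4463, 0.0501, 0.0373]
ee_rot: [[0.104, 0.995, -0.004], [0.995, -0.104, 0.0], [-0.0, -0.004, -1.0]]
force: [0.3, 0.1, -0.6]
opening: 0.0288
grip_force: 59.6
```

>>> {"api": "jog_arm", "payload": {
  "increments": [
    [[0,0,4],0],
    [[0,0,3],0],
    [[0,0,0],0],
    [[0,0,0],0]
  ]
}}

```text
clock: 6.1
eef_pos: [0.4488, 0.05, 0.0329]
ee_rot: [[0.104, 0.995, 0.001], [0.995, -0.104, -0.0], [0.0, 0.001, -1.0]]
force: [-0.5, -0.7, -1.7]
opening: 0.029
grip_force: 59.6
```

```bash
python3 - <<'E'
from h import *
t=cap("top","top1"); s=cap("side","side1")
o=np.zeros((600,800,3),np.uint8); o[:300,:800]=cv2.resize(cv2.convertScaleAbs(t[170:290,200:520],alpha=2),(800,300),interpolation=3); o[300:600,:800]=cv2.resize(cv2.convertScaleAbs(s[150:330,60:540],alpha=2),(800,300),interpolation=3)
cv2.imwrite("pics/v1.png",o)
E
```

```text
(no output)
```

View pics/v1.png

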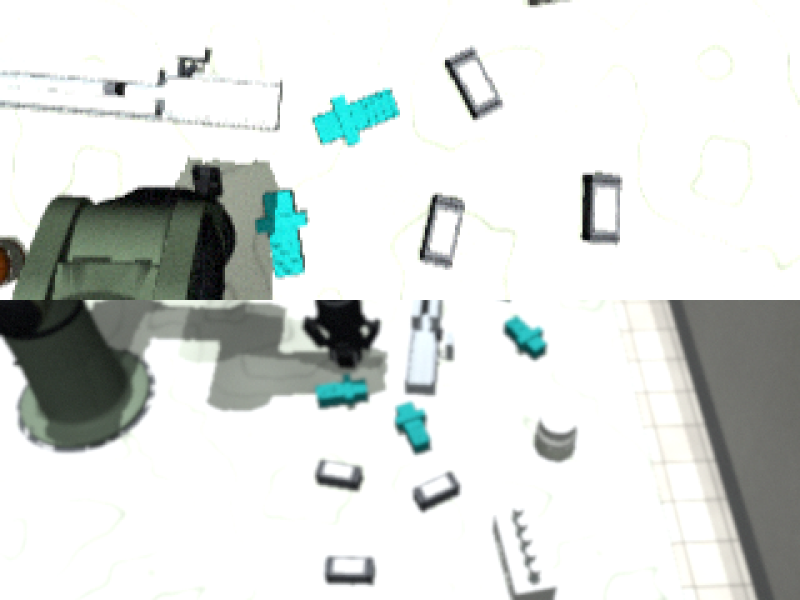

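>>> {"api": "jog_arm", "payload": {
  "increments": [
    [[0,0,1],0],
    [[0,0,0],0],
    [[0,0,0],0],
    [[0,0,0],0]
  ],
  "hand": 1
}}

```text
clock: 6.6
eef_pos: [0.4482, 0.05, 0.0314]
ee_rot: [[0.104, 0.995, 0.0], [0.995, -0.104, -0.0], [-0.0, 0.0, -1.0]]
force: [-0.6, -0.4, -0.1]
opening: 0.0841
grip_force: 0.0
```

>>> {"api": "jog_arm", "payload": {
  "increments": [
    [[0,0,-15],0],
    [[0,0,-30],0],
    [[0,0,-40],0],
    [[0,0,-30],0],
    [[0,0,0],0]
  ]
}}

```text
clock: 7.1
eef_pos: [0.4511, 0.0499, 0.1501]
ee_rot: [[0.104, 0.995, 0.007], [0.995, -0.104, -0.0], [0.0, 0.007, -1.0]]
force: [0.8, -0.7, 0.3]
opening: 0.0851
grip_force: 0.0
```

>>> {"api": "jog_arm", "payload": {
  "increments": [
    [[-40,3,0],0],
    [[-40,3,0],0],
    [[-40,3,0],0],
    [[-40,3,0],0],
    [[-40,3,0],0]
  ]
}}

```text
clock: 7.6
eef_pos: [0.4416, -0.1518, 0.1456]
ee_rot: [[0.104, 0.995, -0.001], [0.995, -0.104, 0.001], [0.0, -0.001, -1.0]]
force: [0.7, 0.1, 0.3]
opening: 0.0853
grip_force: 0.0
```

>>> {"api": "jog_arm", "payload": {
  "increments": [
    [[-40,3,0],-0.142],
    [[0,0,0],-0.142],
    [[0,0,0],-0.142],
    [[0,0,0],-0.142],
    [[0,0,0],-0.142]
  ]
}}

```text
clock: 8.1
eef_pos: [0.4405, -0.1905, 0.1453]
ee_rot: [[-0.574, 0.819, -0.001], [0.819, 0.574, 0.001], [0.001, -0.001, -1.0]]
force: [-1.1, 0.1, 0.5]
opening: 0.0853
grip_force: 0.0
```

>>> {"api": "jog_arm", "payload": {
  "increments": [
    [[0,0,0],-0.142],
    [[0,0,0],-0.142],
    [[0,0,0],-0.142],
    [[0,0,0],-0.142],
    [[0,0,0],-0.142]
  ]
}}

```text
clock: 8.6
eef_pos: [0.4406, -0.1903, 0.1453]
ee_rot: [[-0.969, 0.246, -0.001], [0.246, 0.969, 0.001], [0.001, 0.0, -1.0]]
force: [0.3, -0.2, 0.2]
opening: 0.0854
grip_force: 0.0
```

>>> {"api": "jog_arm", "payload": {
  "increments": [
    [[0,0,0],0],
    [[0,0,0],0]
  ]
}}

```text
clock: 8.8
eef_pos: [0.4408, -0.1904, 0.1457]
ee_rot: [[-0.967, 0.255, -0.001], [0.255, 0.967, 0.001], [0.001, 0.0, -1.0]]
force: [0.4, 0.5, -0.0]
opening: 0.0853
grip_force: 0.0
```

```bash
cat >> h.py <<'E'
def labels(n,im,win=(230,100,640,399),k=6):
    x0,y0,x1,y1=win;out=[]
    G=cv2.resize(im[y0:y1,x0:x1].max(2),None,fx=k,fy=k,interpolation=cv2.INTER_CUBIC)
    C,_=cv2.findContours((G>105).astype(np.uint8),cv2.RETR_CCOMP,cv2.CHAIN_APPROX_NONE)
    for c in C:
        if not 80<cv2.contourArea(c)/k/k<400: continue
        bx=cv2.boxPoints(cv2.minAreaRect(c));P=ray(n,(bx+.5)/k-.5+[x0,y0],.03)
        e,f=P[1]-P[0],P[2]-P[1]
        if np.linalg.norm(f)>np.linalg.norm(e): e,f=f,e
        if abs(np.linalg.norm(e)-.044)<.005 and abs(np.linalg.norm(f)-.022)<.005: out.append((P.mean(0)[:2].round(4).tolist(),round(float(np.degrees(np.arctan2(e[1],e[0]))%180),1)))
    return out
E
python3 - <<'E'
from h import *
t=cap("top","top2"); print(labels("top",t)); s=cap("side","side2"); print("side",labels("side",s))
E
```

```text
[([0.5943, -0.2282], 27.4), ([0.6186, 0.065], 106.2)]
side []
```

>>> {"api": "jog_arm", "payload": {
  "increments": [
    [[0,0,30],0],
    [[0,0,30],0],
    [[0,0,28],0],
    [[0,0,15],0],
    [[0,0,7],0]
  ]
}}

```text
clock: 9.4
eef_pos: [0.4401, -0.19, 0.0347]
ee_rot: [[-0.967, 0.253, -0.002], [0.253, 0.967, 0.001], [0.003, 0.001, -1.0]]
force: [-0.4, 0.2, 0.5]
opening: 0.0853
grip_force: 0.0
```

>>> {"api": "jog_arm", "payload": {
  "increments": [
    [[0,0,0],0],
    [[0,0,0],0],
    [[0,0,0],0],
    [[0,0,0],0],
    [[0,0,0],0]
  ],
  "hand": -1
}}

```text
clock: 9.9
eef_pos: [0.442, -0.1911, 0.0374]
ee_rot: [[-0.968, 0.252, 0.002], [0.252, 0.968, -0.001], [-0.002, -0.001, -1.0]]
force: [-1.1, -0.1, 4.6]
opening: 0.0284
grip_force: 60.1
```

>>> {"api": "jog_arm", "payload": {
  "increments": [
    [[0,0,-10],0],
    [[0,0,-30],0],
    [[0,0,-35],0],
    [[0,0,-35],0],
    [[0,0,0],0]
  ]
}}

```text
clock: 10.4
eef_pos: [0.4439, -0.1922, 0.1513]
ee_rot: [[-0.968, 0.252, 0.007], [0.252, 0.968, -0.005], [-0.008, -0.003, -1.0]]
force: [0.8, 0.1, -0.4]
opening: 0.0283
grip_force: 59.5
```

```bash
python3 - <<'E'
from h import *
t=cap("top","top3"); s=cap("side","side3")
print(labels("top",t))
o=np.zeros((600,800,3),np.uint8); o[:300,:800]=cv2.resize(cv2.convertScaleAbs(t[170:290,200:520],alpha=2),(800,300),interpolation=3); o[300:600,:800]=cv2.resize(cv2.convertScaleAbs(s[150:330,60:540],alpha=2),(800,300),interpolation=3)
cv2.imwrite("pics/v2.png",o)
E
```

```text
[([0.5944, -0.228], 27.4), ([0.6185, 0.0652], 106.2)]
```

View pics/v2.png

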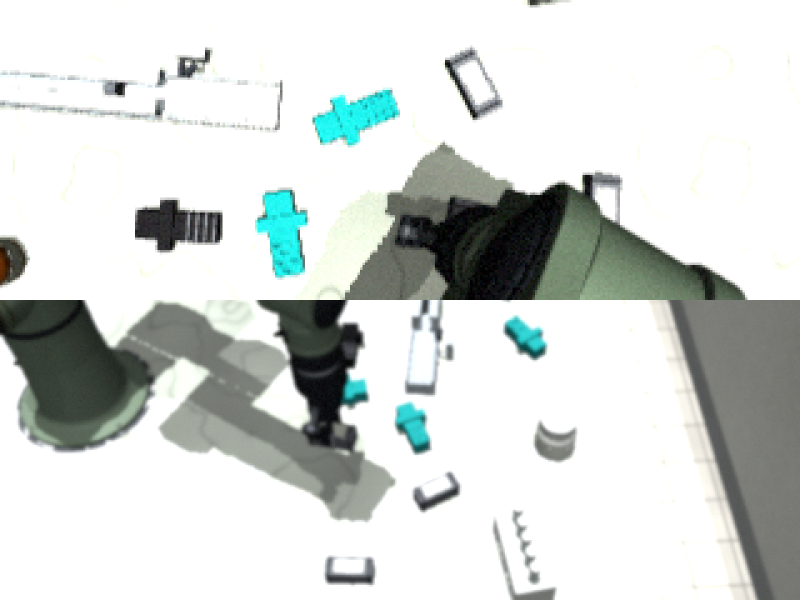

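>>> {"api": "jog_arm", "payload": {
  "increments": [
    [[0,0,0],0.142],
    [[0,0,0],0.142],
    [[0,0,0],0.142],
    [[0,0,0],0.142],
    [[0,0,0],0.142]
  ]
}}

```text
clock: 11.0
eef_pos: [0.4399, -0.1898, 0.1448]
ee_rot: [[-0.565, 0.825, -0.003], [0.825, 0.565, 0.002], [0.003, -0.001, -1.0]]
force: [0.6, 0.1, -1.2]
opening: 0.0289
grip_force: 59.5
```

>>> {"api": "jog_arm", "payload": {
  "increments": [
    [[0,0,0],0.142],
    [[0,0,0],0.142],
    [[0,0,0],0.142],
    [[0,0,0],0.142],
    [[0,0,0],0.142]
  ]
}}

```text
clock: 11.5
eef_pos: [0.44, -0.1899, 0.1448]
ee_rot: [[0.11, 0.994, -0.003], [0.994, -0.11, 0.002], [0.001, -0.003, -1.0]]
force: [0.2, 0.2, -1.0]
opening: 0.0282
grip_force: 59.5
```

>>> {"api": "jog_arm", "payload": {
  "increments": [
    [[25,12,0],0],
    [[35,17,0],0],
    [[35,17,0],0],
    [[35,17,0],0],
    [[35,17,0],0]
  ]
}}

```text
clock: 12.0
eef_pos: [0.5372, -0.0332, 0.1447]
ee_rot: [[0.104, 0.995, -0.003], [0.995, -0.104, 0.0], [0.0, -0.003, -1.0]]
force: [0.6, -0.1, -0.4]
opening: 0.029
grip_force: 59.5
```

>>> {"api": "jog_arm", "payload": {
  "increments": [
    [[35,17,0],0],
    [[30,12,0],0],
    [[15,6,0],0],
    [[0,0,0],0],
    [[0,0,0],0]
  ]
}}

```text
clock: 12.5
eef_pos: [0.5798, 0.0407, 0.1452]
ee_rot: [[0.104, 0.995, -0.003], [0.995, -0.104, -0.001], [-0.001, -0.002, -1.0]]
force: [0.2, -0.5, -0.5]
opening: 0.0289
grip_force: 59.5
```

>>> {"api": "jog_arm", "payload": {
  "increments": [
    [[0,3,20],0],
    [[0,0,25],0],
    [[0,0,18],0],
    [[0,0,7],0],
    [[0,0,4],0]
  ]
}}

```text
clock: 13.0
eef_pos: [0.583, 0.0397, 0.0716]
ee_rot: [[0.106, 0.994, -0.002], [0.994, -0.106, -0.0], [-0.0, -0.002, -1.0]]
force: [0.2, 1.2, -1.0]
opening: 0.0291
grip_force: 39.3
```

>>> {"api": "jog_arm", "payload": {
  "increments": [
    [[0,0,2],0],
    [[0,0,1],0],
    [[0,0,0],0]
  ]
}}

```text
clock: 13.3
eef_pos: [0.5844, 0.0407, 0.07]
ee_rot: [[0.104, 0.995, 0.001], [0.995, -0.104, -0.0], [0.0, 0.001, -1.0]]
force: [-0.9, 0.4, -0.8]
opening: 0.0284
grip_force: 65.2
```

```bash
python3 - <<'E'
from h import *
t=cap("top","top4"); s=cap("side","side4"); print(labels("top",t))
o=np.zeros((600,800,3),np.uint8); o[:300,:800]=cv2.resize(cv2.convertScaleAbs(t[180:240,230:390],alpha=2),(800,300),interpolation=3); o[300:600,:800]=cv2.resize(cv2.convertScaleAbs(s[140:230,230:470],alpha=2),(800,300),interpolation=3)
cv2.imwrite("pics/v3.png",o)
E
```

```text
[([0.4622, -0.3564], 176.6), ([0.5944, -0.2279], 26.8)]
```

View pics/v3.png

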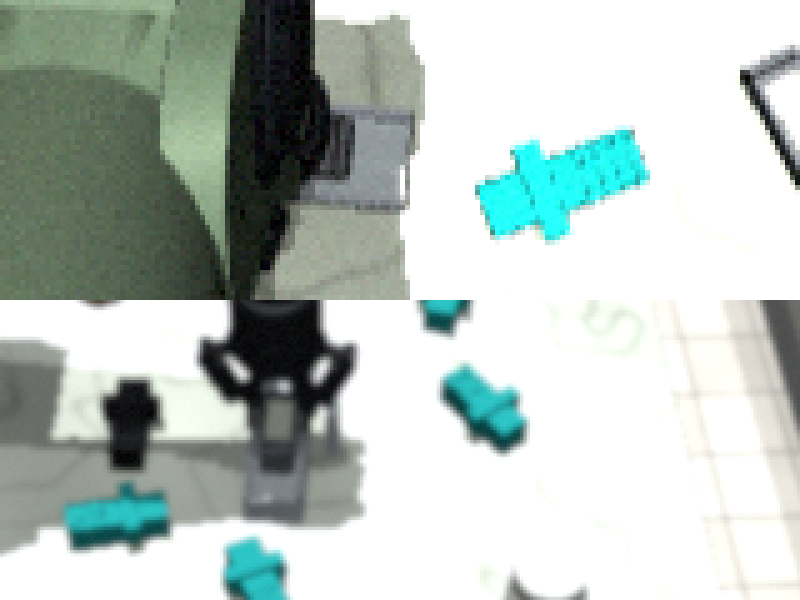

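>>> {"api": "jog_arm", "payload": {
  "increments": [
    [[0,-1.5,1],0],
    [[0,0,1],0],
    [[0,0,0],0]
  ]
}}

```text
clock: 13.7
eef_pos: [0.5824, 0.0411, 0.0675]
ee_rot: [[0.104, 0.995, 0.0], [0.995, -0.104, 0.0], [0.0, 0.0, -1.0]]
force: [-0.5, 0.3, 1.4]
opening: 0.0286
grip_force: 65.6
```

>>> {"api": "jog_arm", "payload": {
  "increments": [
    [[0,0,0],0],
    [[0,0,0],0],
    [[0,0,0],0],
    [[0,0,0],0]
  ],
  "hand": 1
}}

```text
clock: 14.1
eef_pos: [0.5825, 0.041, 0.0672]
ee_rot: [[0.104, 0.995, 0.0], [0.995, -0.104, 0.0], [0.0, 0.0, -1.0]]
force: [-0.1, 0.1, 0.6]
opening: 0.084
grip_force: 0.0
```

>>> {"api": "jog_arm", "payload": {
  "increments": [
    [[0,0,-10],0],
    [[0,0,-20],0],
    [[0,0,-20],0],
    [[0,0,-10],0],
    [[0,0,0],0]
  ]
}}

```text
clock: 14.6
eef_pos: [0.5838, 0.0409, 0.1293]
ee_rot: [[0.104, 0.995, 0.004], [0.995, -0.104, -0.0], [0.0, 0.004, -1.0]]
force: [-0.7, -0.7, -0.1]
opening: 0.0855
grip_force: 0.0
```

>>> {"api": "jog_arm", "payload": {
  "increments": [
    [[-20,0,0],0],
    [[-20,0,0],0],
    [[-16,0,0],0],
    [[0,0,0],0],
    [[0,0,0],0]
  ],
  "hand": -1
}}

```text
clock: 15.1
eef_pos: [0.5764, -0.0148, 0.1268]
ee_rot: [[0.105, 0.995, -0.001], [0.995, -0.105, 0.001], [0.001, -0.001, -1.0]]
force: [1.1, -0.4, 0.5]
opening: 0.0122
grip_force: 0.0
```

```bash
python3 - <<'E'
from h import *
t=cap("top","top5"); s=cap("side","side5"); print(labels("top",t)); e=sensors.observe(); print(e["eef_pos"],mag(e["eef_pos"])*1e3-[26.2,0],e["opening"])
o=np.zeros((600,800,3),np.uint8); o[:300,:800]=cv2.resize(cv2.convertScaleAbs(t[180:240,230:390],alpha=2),(800,300),interpolation=3); o[300:600,:800]=cv2.resize(cv2.convertScaleAbs(s[140:230,230:470],alpha=2),(800,300),interpolation=3)
cv2.imwrite("pics/v4.png",o)
E
```

```text
[([0.4624, -0.3564], 176.6), ([0.5944, -0.2279], 26.7)]
[ 0.57651056 -0.01415378  0.12701938] [[-110.8424608     0.36136992]] 0.00012131663196846343
```

View pics/v4.png

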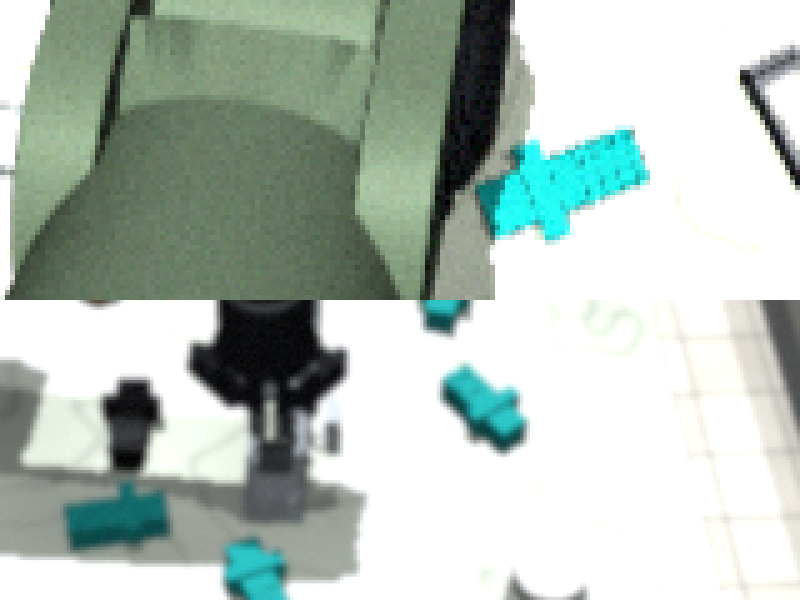

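>>> {"api": "jog_arm", "payload": {
  "increments": [
    [[0,0,25],0],
    [[0,0,25],0],
    [[0,0,10],0],
    [[0,0,4],0],
    [[0,0,0],0]
  ]
}}

```text
clock: 15.7
eef_pos: [0.5766, -0.0143, 0.0632]
ee_rot: [[0.103, 0.995, -0.0], [0.995, -0.103, 0.0], [0.0, -0.0, -1.0]]
force: [0.6, -0.3, 1.2]
opening: -0.0001
grip_force: 0.0
```

>>> {"api": "jog_arm", "payload": {
  "increments": [
    [[5,0,0],0],
    [[5,0,0],0],
    [[8,0,0],0],
    [[8,0,0],0],
    [[8,0,0],0]
  ]
}}

```text
clock: 16.2
eef_pos: [0.5804, 0.0199, 0.0636]
ee_rot: [[0.104, 0.995, 0.001], [0.995, -0.104, -0.0], [-0.0, 0.001, -1.0]]
force: [0.5, -0.7, 0.5]
opening: 0.0003
grip_force: 0.4
```

>>> {"api": "jog_arm", "payload": {
  "increments": [
    [[8,0,0],0],
    [[8,0,0],0],
    [[8,0,0],0],
    [[8,0,0],0],
    [[0,0,0],0]
  ]
}}

```text
clock: 16.7
eef_pos: [0.5834, 0.0522, 0.0632]
ee_rot: [[0.102, 0.995, -0.0], [0.995, -0.102, 0.001], [0.001, -0.0, -1.0]]
force: [-0.0, 0.3, -0.4]
opening: -0.0004
grip_force: 0.0
```

>>> {"api": "jog_arm", "payload": {
  "increments": [
    [[8,0,0],0],
    [[8,0,0],0],
    [[6,0,0],0],
    [[4,0,0],0],
    [[3,0,0],0]
  ]
}}

```text
clock: 17.2
eef_pos: [0.5865, 0.08, 0.0632]
ee_rot: [[0.104, 0.995, -0.0], [0.995, -0.104, -0.0], [-0.0, -0.0, -1.0]]
force: [0.0, -2.9, -0.1]
opening: -0.0001
grip_force: 1.4
```

>>> {"api": "jog_arm", "payload": {
  "increments": [
    [[0,0,0],0],
    [[0,0,0],0]
  ]
}}

```text
clock: 17.4
eef_pos: [0.5865, 0.0803, 0.0633]
ee_rot: [[0.104, 0.995, -0.0], [0.995, -0.104, 0.001], [0.001, -0.0, -1.0]]
force: [0.0, -0.2, -0.5]
opening: 0.0
grip_force: 0.0
```

```bash
python3 - <<'E'
from h import *
e=sensors.observe(); print(e["eef_pos"],mag(e["eef_pos"])*1e3-[26.2,0],e["force"])
t=cap("top","top6"); s=cap("side","side6")
o=np.zeros((600,800,3),np.uint8); o[:300,:800]=cv2.resize(cv2.convertScaleAbs(t[180:240,150:310],alpha=2),(800,300),interpolation=3); o[300:600,:800]=cv2.resize(cv2.convertScaleAbs(s[110:200,230:470],alpha=2),(800,300),interpolation=3)
cv2.imwrite("pics/v5.png",o)
E
```

```text
[0.58645913 0.08033592 0.06326651] [[-15.83059595   0.21149253]] [ 0.04825603 -0.15315584 -0.45290829]
```

View pics/v5.png

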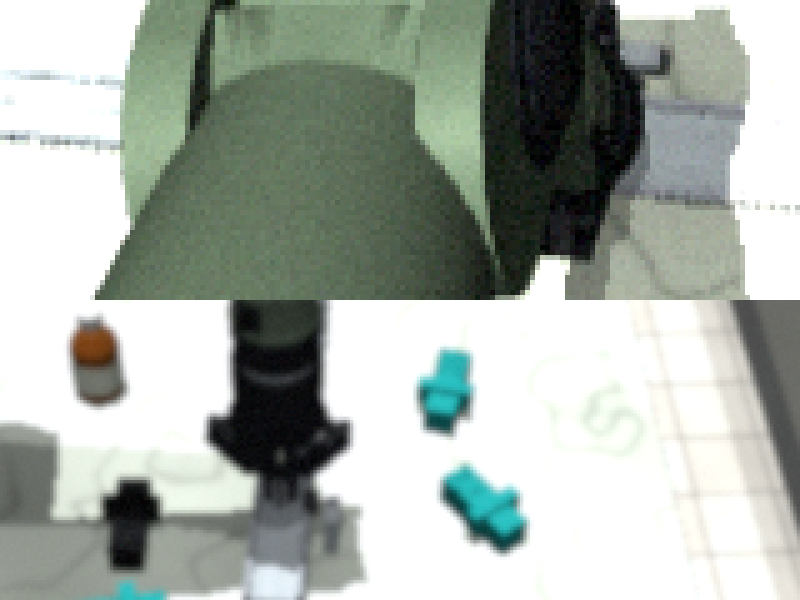

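>>> {"api": "jog_arm", "payload": {
  "increments": [
    [[-6,0,0],0],
    [[0,0,-20],0],
    [[0,0,-40],0],
    [[0,0,-30],0],
    [[-20,0,0],0]
  ]
}}

```text
clock: 18.0
eef_pos: [0.587, 0.055, 0.1581]
ee_rot: [[0.101, 0.995, 0.009], [0.995, -0.101, 0.001], [0.002, 0.008, -1.0]]
force: [0.9, 0.4, -0.2]
opening: 0.0
grip_force: 0.0
```

>>> {"api": "jog_arm", "payload": {
  "increments": [
    [[-40,6,0],0],
    [[-40,6,0],0],
    [[-40,6,0],0],
    [[-40,6,0],0],
    [[-40,6,0],0]
  ],
  "hand": 1
}}

```text
clock: 18.5
eef_pos: [0.5926, -0.1501, 0.1534]
ee_rot: [[0.104, 0.995, 0.0], [0.995, -0.104, 0.0], [0.0, 0.0, -1.0]]
force: [1.5, -0.4, 0.3]
opening: 0.0725
grip_force: 0.0
```

>>> {"api": "jog_arm", "payload": {
  "increments": [
    [[-40,6,0],0],
    [[-40,4,0],0.14],
    [[0,0,0],0.14],
    [[0,0,0],0.14],
    [[0,0,0],0.14]
  ]
}}

```text
clock: 19.0
eef_pos: [0.594, -0.2297, 0.1531]
ee_rot: [[0.622, 0.783, -0.0], [0.783, -0.622, 0.0], [0.0, -0.0, -1.0]]
force: [0.2, 0.0, 0.4]
opening: 0.0855
grip_force: 0.0
```

>>> {"api": "jog_arm", "payload": {
  "increments": [
    [[0,0,0],0.14],
    [[0,0,0],0.14],
    [[0,0,0],0.14],
    [[0,0,0],0],
    [[0,0,0],0]
  ]
}}

```text
clock: 19.5
eef_pos: [0.5943, -0.2289, 0.1533]
ee_rot: [[0.883, 0.47, -0.0], [0.47, -0.883, 0.0], [0.0, -0.0, -1.0]]
force: [0.6, 0.2, -0.4]
opening: 0.0856
grip_force: 0.0
```

```bash
python3 - <<'E'
from h import *
e=sensors.observe(); print(e["eef_pos"],np.degrees(np.arctan2(e["ee_rot"][1,0],e["ee_rot"][0,0])))
t=cap("top","top7"); s=cap("side","side7"); print(labels("top",t))
for n,im in(("top",t),("side",s)):
    o=cv2.imread(f"pics/{n}{ {'top':0,'side':0}[n]}.png")
    print(n,[ (p,im[int(p[1]),int(p[0])].max()) for p in proj(n,[[.462,-.356,.03],[.595,-.229,.03]]).round()])
g=t[180:230,360:420].max(2); print(dark(t[190:275,365:470],15))
# follower / cartridge seen through the slot: profile along slot centreline
for off in(0.003,0,-.003):
    L=[A0+AX*(.0262+q/1000)+AY*off for q in range(-10,150,4)]
    px=proj("top",[[*l,.062] for l in L]); print([int(t.max(2)[int(round(v)),int(round(u))]) for u,v in px])
E
```

```text
[ 0.59428946 -0.22891763  0.15325265] 28.03675152106436
[([0.6187, 0.0645], 107.0)]
top [(array([442., 253.]), np.uint8(76)), (array([390., 202.]), np.uint8(18))]
side [(array([268., 309.]), np.uint8(147)), (array([321., 262.]), np.uint8(66))]
[([6, 0, 66, 85, 2370], [35.4, 33.1])]
[14, 64, 43, 97, 119, 157, 155, 155, 156, 155, 158, 156, 156, 155, 156, 127, 74, 88, 35, 18, 85, 83, 84, 152, 157, 155, 156, 155, 157, 155, 156, 154, 155, 156, 156, 157, 155, 151, 154, 155]
[15, 85, 42, 94, 137, 157, 156, 157, 158, 156, 154, 156, 156, 157, 156, 114, 75, 63, 26, 29, 89, 88, 93, 152, 155, 154, 158, 156, 155, 154, 145, 156, 157, 156, 154, 155, 154, 158, 156, 145]
[7, 83, 40, 89, 153, 156, 154, 156, 158, 158, 158, 154, 156, 157, 155, 115, 67, 74, 28, 17, 85, 92, 112, 148, 147, 144, 144, 146, 143, 136, 141, 148, 145, 146, 144, 144, 144, 144, 145, 133]
```

>>> {"api": "jog_arm", "payload": {
  "increments": [
    [[0,0,30],0.02],
    [[0,0,30],0],
    [[0,0,30],0],
    [[0,0,18],0],
    [[0,0,9],0]
  ]
}}

```text
clock: 20.1
eef_pos: [0.5932, -0.2281, 0.0342]
ee_rot: [[0.892, 0.451, -0.003], [0.451, -0.892, 0.002], [-0.002, -0.003, -1.0]]
force: [0.2, -0.3, -0.7]
opening: 0.0855
grip_force: 0.0
```

>>> {"api": "jog_arm", "payload": {
  "increments": [
    [[0,0,0],0],
    [[0,0,0],0],
    [[0,0,0],0],
    [[0,0,0],0],
    [[0,0,0],0]
  ],
  "hand": -1
}}

```text
clock: 20.6
eef_pos: [0.5956, -0.2293, 0.0379]
ee_rot: [[0.893, 0.45, 0.003], [0.45, -0.893, -0.001], [0.002, 0.002, -1.0]]
force: [-1.2, 0.6, 5.6]
opening: 0.0285
grip_force: 60.4
```

>>> {"api": "jog_arm", "payload": {
  "increments": [
    [[0,0,-10],0],
    [[0,0,-30],0],
    [[0,0,-35],0],
    [[0,0,-35],0],
    [[0,0,0],0]
  ]
}}

```text
clock: 21.1
eef_pos: [0.5975, -0.2302, 0.1525]
ee_rot: [[0.893, 0.45, 0.008], [0.45, -0.893, -0.004], [0.006, 0.008, -1.0]]
force: [0.4, 0.7, -0.9]
opening: 0.0283
grip_force: 59.6
```

>>> {"api": "jog_arm", "payload": {
  "increments": [
    [[0,0,0],-0.143],
    [[0,0,0],-0.143],
    [[0,0,0],-0.143],
    [[0,0,0],-0.143],
    [[0,0,0],-0.143]
  ]
}}

```text
clock: 21.6
eef_pos: [0.5938, -0.2283, 0.1456]
ee_rot: [[0.374, 0.928, -0.001], [0.928, -0.374, 0.001], [0.0, -0.002, -1.0]]
force: [-1.1, 0.0, -1.8]
opening: 0.0282
grip_force: 59.6
```

>>> {"api": "jog_arm", "payload": {
  "increments": [
    [[0,0,0],-0.143],
    [[0,0,0],-0.143],
    [[0,0,0],0],
    [[0,0,0],0]
  ]
}}

```text
clock: 22.0
eef_pos: [0.5941, -0.2285, 0.1458]
ee_rot: [[0.106, 0.994, -0.001], [0.994, -0.106, 0.0], [0.0, -0.001, -1.0]]
force: [-0.1, 0.2, -0.8]
opening: 0.0283
grip_force: 59.6
```

>>> {"api": "jog_arm", "payload": {
  "increments": [
    [[30,-5,0],0],
    [[40,-6,0],0],
    [[40,-6,0],0],
    [[40,-6,0],0],
    [[40,-6,0],0]
  ]
}}

```text
clock: 22.5
eef_pos: [0.5848, -0.0353, 0.1462]
ee_rot: [[0.106, 0.994, -0.0], [0.994, -0.106, 0.0], [0.0, -0.0, -1.0]]
force: [0.4, -0.5, -1.2]
opening: 0.0283
grip_force: 59.6
```

>>> {"api": "jog_arm", "payload": {
  "increments": [
    [[40,-6,0],0],
    [[25,-3,0],0],
    [[12,-2,0],0],
    [[0,0,0],0],
    [[0,0,0],0]
  ]
}}

```text
clock: 23.0
eef_pos: [0.5823, 0.0401, 0.1462]
ee_rot: [[0.104, 0.995, 0.0], [0.995, -0.104, -0.001], [-0.001, 0.0, -1.0]]
force: [0.1, -1.2, -0.8]
opening: 0.0287
grip_force: 59.6
```

>>> {"api": "jog_arm", "payload": {
  "increments": [
    [[0,0,20],0],
    [[0,0,25],0],
    [[0,0,18],0],
    [[0,0,7],0],
    [[0,0,3],0]
  ]
}}

```text
clock: 23.5
eef_pos: [0.5819, 0.0397, 0.0726]
ee_rot: [[0.105, 0.994, -0.001], [0.994, -0.105, -0.0], [-0.0, -0.001, -1.0]]
force: [-0.2, -0.1, -1.1]
opening: 0.0284
grip_force: 59.6
```

>>> {"api": "jog_arm", "payload": {
  "increments": [
    [[0,0,2],0],
    [[0,0,0],0],
    [[0,0,0],0]
  ]
}}

```text
clock: 23.8
eef_pos: [0.5828, 0.0408, 0.0721]
ee_rot: [[0.103, 0.995, 0.002], [0.995, -0.103, -0.0], [0.0, 0.002, -1.0]]
force: [-0.7, -0.2, -0.0]
opening: 0.0284
grip_force: 59.6
```

>>> {"api": "jog_arm", "payload": {
  "increments": [
    [[0,0,2],0],
    [[0,0,2],0],
    [[0,0,1],0],
    [[0,0,0],0]
  ]
}}

```text
clock: 24.2
eef_pos: [0.5825, 0.041, 0.0679]
ee_rot: [[0.103, 0.995, 0.001], [0.995, -0.103, -0.0], [-0.0, 0.001, -1.0]]
force: [-3.2, -0.5, 10.4]
opening: 0.0284
grip_force: 60.9
```

>>> {"api": "jog_arm", "payload": {
  "increments": [
    [[0,0,0],0],
    [[0,0,0],0],
    [[0,0,0],0],
    [[0,0,0],0]
  ],
  "hand": 1
}}

```text
clock: 24.6
eef_pos: [0.5821, 0.041, 0.066]
ee_rot: [[0.103, 0.995, -0.0], [0.995, -0.103, 0.0], [0.0, -0.0, -1.0]]
force: [-0.3, -0.0, -0.5]
opening: 0.0839
grip_force: 0.0
```

>>> {"api": "jog_arm", "payload": {
  "increments": [
    [[0,0,-10],0],
    [[0,0,-20],0],
    [[0,0,-20],0],
    [[0,0,-10],0],
    [[0,0,0],0]
  ]
}}

```text
clock: 25.1
eef_pos: [0.5835, 0.0409, 0.1282]
ee_rot: [[0.103, 0.995, 0.004], [0.995, -0.103, -0.0], [0.0, 0.004, -1.0]]
force: [0.2, -0.2, 0.1]
opening: 0.0852
grip_force: 0.0
```

>>> {"api": "jog_arm", "payload": {
  "increments": [
    [[-20,0,0],0],
    [[-20,0,0],0],
    [[-16,0,0],0],
    [[0,0,0],0],
    [[0,0,0],0]
  ],
  "hand": -1
}}

```text
clock: 25.6
eef_pos: [0.5762, -0.0148, 0.1258]
ee_rot: [[0.104, 0.995, -0.001], [0.995, -0.104, 0.001], [0.001, -0.001, -1.0]]
force: [0.8, -0.4, 0.3]
opening: 0.0123
grip_force: 0.0
```

>>> {"api": "jog_arm", "payload": {
  "increments": [
    [[0,0,0],0],
    [[0,0,0],0]
  ]
}}

```text
clock: 25.8
eef_pos: [0.5764, -0.014, 0.1262]
ee_rot: [[0.102, 0.995, -0.0], [0.995, -0.102, 0.0], [0.0, -0.0, -1.0]]
force: [0.2, -0.4, -0.1]
opening: 0.0
grip_force: 0.0
```

```bash
python3 - <<'E'
from h import *
s=cap("side","side8"); e=sensors.observe(); print(e["eef_pos"],mag(e["eef_pos"])*1e3-[26.2,0],e["opening"])
cv2.imwrite("pics/v6.png",cv2.resize(cv2.convertScaleAbs(s[140:220,270:370],alpha=2),(750,600),interpolation=3))
print(labels("top",cap("top","top8")))
E
```

```text
[ 0.57646423 -0.01407886  0.1262316 ] [[-110.77271845    0.41517405]] 0.00021456739509085267
[([0.462, -0.3563], 176.5)]
```

View pics/v6.png

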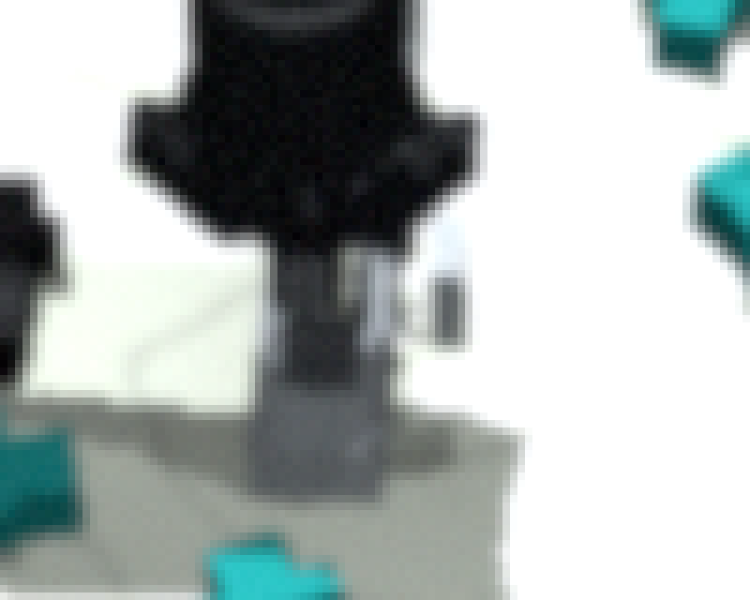

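>>> {"api": "jog_arm", "payload": {
  "increments": [
    [[0,0,25],0],
    [[0,0,25],0],
    [[0,0,10],0],
    [[0,0,3],0],
    [[0,0,0],0]
  ]
}}

```text
clock: 26.4
eef_pos: [0.5766, -0.0146, 0.0634]
ee_rot: [[0.103, 0.995, -0.0], [0.995, -0.103, -0.0], [-0.0, -0.0, -1.0]]
force: [-0.0, 0.9, 0.5]
opening: 0.0002
grip_force: 0.0
```

>>> {"api": "jog_arm", "payload": {
  "increments": [
    [[5,0,0],0],
    [[5,0,0],0],
    [[8,0,0],0],
    [[8,0,0],0],
    [[8,0,0],0]
  ]
}}

```text
clock: 26.9
eef_pos: [0.5806, 0.0186, 0.064]
ee_rot: [[0.103, 0.995, 0.001], [0.995, -0.103, -0.003], [-0.003, 0.002, -1.0]]
force: [-0.6, -5.9, 3.3]
opening: -0.0001
grip_force: 2.9
```

>>> {"api": "jog_arm", "payload": {
  "increments": [
    [[8,0,0],0],
    [[8,0,0],0],
    [[8,0,0],0],
    [[8,0,0],0],
    [[0,0,0],0]
  ]
}}

```text
clock: 27.4
eef_pos: [0.5838, 0.0516, 0.0638]
ee_rot: [[0.102, 0.995, 0.001], [0.995, -0.102, -0.001], [-0.001, 0.001, -1.0]]
force: [0.4, -1.6, 1.7]
opening: 0.0
grip_force: 0.9
```

>>> {"api": "jog_arm", "payload": {
  "increments": [
    [[8,0,0],0],
    [[8,0,0],0],
    [[6,0,0],0],
    [[4,0,0],0],
    [[3,0,0],0]
  ]
}}

```text
clock: 27.9
eef_pos: [0.5865, 0.079, 0.0637]
ee_rot: [[0.103, 0.995, 0.001], [0.995, -0.103, -0.003], [-0.003, 0.001, -1.0]]
force: [0.8, -5.8, 4.6]
opening: -0.0001
grip_force: 2.9
```

>>> {"api": "jog_arm", "payload": {
  "increments": [
    [[0,0,0],0],
    [[0,0,0],0]
  ]
}}

```text
clock: 28.1
eef_pos: [0.5865, 0.0794, 0.0635]
ee_rot: [[0.103, 0.995, 0.001], [0.995, -0.103, -0.001], [-0.001, 0.001, -1.0]]
force: [0.4, -4.9, 4.5]
opening: -0.0001
grip_force: 2.2
```

>>> {"api": "jog_arm", "payload": {
  "increments": [
    [[-6,0,0],0],
    [[0,0,-20],0],
    [[0,0,-40],0],
    [[0,0,-30],0],
    [[-20,0,0],0]
  ]
}}

```text
clock: 28.6
eef_pos: [0.5861, 0.056, 0.1574]
ee_rot: [[0.099, 0.995, 0.007], [0.995, -0.099, 0.003], [0.004, 0.007, -1.0]]
force: [0.8, -1.2, -0.1]
opening: -0.0001
grip_force: 0.0
```

>>> {"api": "jog_arm", "payload": {
  "increments": [
    [[-40,-8,0],0],
    [[-40,-8,0],0],
    [[-40,-8,0],0],
    [[-40,-8,0],0],
    [[-40,-8,0],0]
  ],
  "hand": 1
}}

```text
clock: 29.1
eef_pos: [0.5222, -0.1415, 0.1528]
ee_rot: [[0.102, 0.995, -0.0], [0.995, -0.102, 0.003], [0.003, -0.0, -1.0]]
force: [1.0, 0.0, 0.1]
opening: 0.0725
grip_force: 0.0
```

>>> {"api": "jog_arm", "payload": {
  "increments": [
    [[-40,-8,0],0],
    [[-40,-8,0],0],
    [[-40,-8,0],0],
    [[-40,-8,0],0],
    [[-40,-7,0],0]
  ]
}}

```text
clock: 29.6
eef_pos: [0.463, -0.3364, 0.1527]
ee_rot: [[0.103, 0.995, 0.001], [0.995, -0.103, 0.003], [0.003, 0.0, -1.0]]
force: [-0.1, -0.3, -0.3]
opening: 0.0855
grip_force: 0.0
```

>>> {"api": "jog_arm", "payload": {
  "increments": [
    [[-20,0,0],-0.135],
    [[0,0,0],-0.135],
    [[0,0,0],-0.135],
    [[0,0,0],-0.135],
    [[0,0,0],-0.135]
  ]
}}

```text
clock: 30.1
eef_pos: [0.4616, -0.3549, 0.1525]
ee_rot: [[-0.546, 0.838, 0.0], [0.838, 0.546, 0.003], [0.002, 0.002, -1.0]]
force: [-0.2, 0.1, -0.2]
opening: 0.0856
grip_force: 0.0
```

>>> {"api": "jog_arm", "payload": {
  "increments": [
    [[0,0,0],-0.135],
    [[0,0,0],-0.135],
    [[0,0,0],-0.135],
    [[0,0,0],-0.135],
    [[0,0,0],-0.135]
  ]
}}

```text
clock: 30.6
eef_pos: [0.4617, -0.3548, 0.1526]
ee_rot: [[-0.95, 0.313, 0.001], [0.313, 0.95, 0.003], [0.0, 0.003, -1.0]]
force: [-0.5, -1.0, 0.3]
opening: 0.0855
grip_force: 0.0
```

>>> {"api": "jog_arm", "payload": {
  "increments": [
    [[0,0,0],-0.135],
    [[0,0,0],-0.135],
    [[0,0,0],0],
    [[0,0,0],0]
  ]
}}

```text
clock: 31.0
eef_pos: [0.4617, -0.3552, 0.1529]
ee_rot: [[-0.998, 0.056, 0.0], [0.056, 0.998, 0.001], [-0.0, 0.001, -1.0]]
force: [-0.1, 0.2, 1.0]
opening: 0.0852
grip_force: 0.0
```

```bash
python3 - <<'E'
from h import *
e=sensors.observe(); print(e["eef_pos"],np.degrees(np.arctan2(e["ee_rot"][1,0],e["ee_rot"][0,0])))
t=cap("top","top9"); s=cap("side","side9"); print(labels("top",t),labels("side",s))
for off in(0,):
    L=[A0+AX*(.0262+q/1000)+AY*off for q in range(-16,220,4)]
    px=proj("top",[[*l,.062] for l in L]); print([int(t.max(2)[int(round(v)),int(round(u))]) for u,v in px])
cv2.imwrite("pics/v7.png",cv2.resize(cv2.convertScaleAbs(s[240:360,180:340],alpha=2),(800,600),interpolation=3))
E
```

```text
[ 0.46166396 -0.3552354   0.15286672] 176.76945749639634
[([0.6186, 0.065], 105.7)] []
[137, 88, 9, 73, 27, 78, 132, 139, 139, 140, 138, 141, 139, 140, 142, 140, 139, 93, 34, 60, 66, 79, 73, 78, 137, 139, 143, 139, 141, 140, 139, 140, 141, 138, 82, 76, 29, 76, 13, 72, 75, 92, 133, 139, 141, 139, 142, 139, 137, 140, 139, 139, 141, 139, 127, 139, 138, 139, 139]
```

View pics/v7.png

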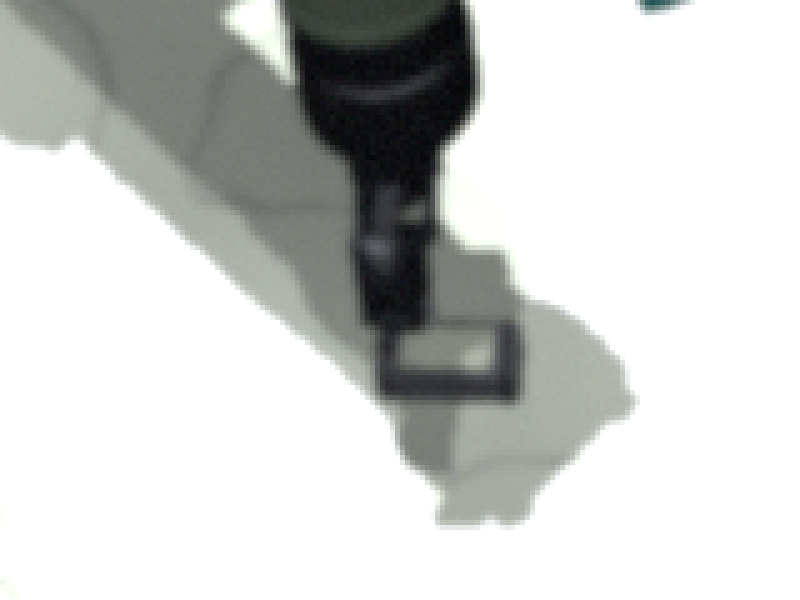

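>>> {"api": "jog_arm", "payload": {
  "increments": [
    [[0,0,30],0],
    [[0,0,30],0],
    [[0,0,30],0],
    [[0,0,18],0],
    [[0,0,9],0]
  ]
}}

```text
clock: 31.6
eef_pos: [0.4608, -0.3547, 0.0343]
ee_rot: [[-0.998, 0.055, -0.002], [0.055, 0.998, 0.003], [0.002, 0.002, -1.0]]
force: [0.0, 0.3, 0.3]
opening: 0.0857
grip_force: 0.0
```

>>> {"api": "jog_arm", "payload": {
  "increments": [
    [[0,0,0],0],
    [[0,0,0],0],
    [[0,0,0],0],
    [[0,0,0],0],
    [[0,0,0],0]
  ],
  "hand": -1
}}

```text
clock: 32.1
eef_pos: [0.4627, -0.3566, 0.0378]
ee_rot: [[-0.999, 0.054, 0.002], [0.054, 0.999, -0.002], [-0.002, -0.002, -1.0]]
force: [0.0, 0.4, 5.5]
opening: 0.0285
grip_force: 61.0
```

>>> {"api": "jog_arm", "payload": {
  "increments": [
    [[0,0,-10],0],
    [[0,0,-30],0],
    [[0,0,-35],0],
    [[0,0,-35],0],
    [[0,0,0],0]
  ]
}}

```text
clock: 32.6
eef_pos: [0.4641, -0.358, 0.152]
ee_rot: [[-0.999, 0.054, 0.006], [0.054, 0.999, -0.006], [-0.007, -0.006, -1.0]]
force: [0.1, -0.5, -1.1]
opening: 0.0286
grip_force: 60.2
```

>>> {"api": "jog_arm", "payload": {
  "increments": [
    [[0,0,0],0.135],
    [[0,0,0],0.135],
    [[0,0,0],0.135],
    [[0,0,0],0.135],
    [[0,0,0],0.135]
  ]
}}

```text
clock: 33.1
eef_pos: [0.4612, -0.3552, 0.1457]
ee_rot: [[-0.742, 0.67, -0.001], [0.67, 0.742, 0.001], [0.001, 0.0, -1.0]]
force: [-0.2, -0.0, -0.4]
opening: 0.0282
grip_force: 60.0
```

>>> {"api": "jog_arm", "payload": {
  "increments": [
    [[0,0,0],0.135],
    [[0,0,0],0.135],
    [[0,0,0],0.135],
    [[0,0,0],0.135],
    [[0,0,0],0.135]
  ]
}}

```text
clock: 33.6
eef_pos: [0.4612, -0.3552, 0.1457]
ee_rot: [[-0.161, 0.987, -0.001], [0.987, 0.161, 0.001], [0.001, -0.001, -1.0]]
force: [-0.3, -0.6, -2.2]
opening: 0.0285
grip_force: 60.0
```

>>> {"api": "jog_arm", "payload": {
  "increments": [
    [[0,0,0],0.135],
    [[0,0,0],0.135],
    [[0,0,0],0],
    [[0,0,0],0]
  ]
}}

```text
clock: 34.0
eef_pos: [0.4614, -0.3554, 0.1459]
ee_rot: [[0.1, 0.995, -0.001], [0.995, -0.1, 0.001], [0.001, -0.001, -1.0]]
force: [-0.2, 0.6, -0.4]
opening: 0.0286
grip_force: 60.0
```

>>> {"api": "jog_arm", "payload": {
  "increments": [
    [[27,6,0],0.003],
    [[40,8,0],0],
    [[40,8,0],0],
    [[40,8,0],0],
    [[40,8,0],0]
  ]
}}

```text
clock: 34.5
eef_pos: [0.5194, -0.1723, 0.1462]
ee_rot: [[0.104, 0.995, -0.0], [0.995, -0.104, 0.0], [0.0, -0.0, -1.0]]
force: [0.8, 0.2, -1.3]
opening: 0.0282
grip_force: 60.1
```

>>> {"api": "jog_arm", "payload": {
  "increments": [
    [[40,8,0],0],
    [[40,8,0],0],
    [[40,8,0],0],
    [[40,8,0],0],
    [[40,8,0],0]
  ]
}}

```text
clock: 35.0
eef_pos: [0.5803, 0.0226, 0.1462]
ee_rot: [[0.103, 0.995, -0.0], [0.995, -0.103, 0.0], [-0.0, -0.0, -1.0]]
force: [0.2, -0.7, -1.0]
opening: 0.0286
grip_force: 60.1
```

>>> {"api": "jog_arm", "payload": {
  "increments": [
    [[20,3,0],0],
    [[0,0,0],0],
    [[0,0,0],0]
  ]
}}

```text
clock: 35.3
eef_pos: [0.5849, 0.0406, 0.146]
ee_rot: [[0.104, 0.995, -0.001], [0.995, -0.104, -0.001], [-0.001, -0.001, -1.0]]
force: [0.4, 0.3, -1.8]
opening: 0.0283
grip_force: 60.1
```

>>> {"api": "jog_arm", "payload": {
  "increments": [
    [[0,-2.5,20],0],
    [[0,0,25],0],
    [[0,0,18],0],
    [[0,0,7],0],
    [[0,0,3],0]
  ]
}}

```text
clock: 35.8
eef_pos: [0.5821, 0.0396, 0.0726]
ee_rot: [[0.107, 0.994, -0.002], [0.994, -0.107, -0.0], [-0.0, -0.002, -1.0]]
force: [-0.3, -0.6, -2.2]
opening: 0.0283
grip_force: 60.1
```

>>> {"api": "jog_arm", "payload": {
  "increments": [
    [[0,0,2],0],
    [[0,0,2],0],
    [[0,0,1],0],
    [[0,0,0],0]
  ]
}}

```text
clock: 36.2
eef_pos: [0.583, 0.0407, 0.0687]
ee_rot: [[0.106, 0.994, 0.001], [0.994, -0.106, -0.0], [0.0, 0.001, -1.0]]
force: [0.4, -0.1, -1.7]
opening: 0.0287
grip_force: 60.1
```

>>> {"api": "jog_arm", "payload": {
  "increments": [
    [[0,0,0],0],
    [[0,0,0],0],
    [[0,0,0],0],
    [[0,0,0],0]
  ],
  "hand": 1
}}

```text
clock: 36.6
eef_pos: [0.5829, 0.0407, 0.0685]
ee_rot: [[0.106, 0.994, 0.0], [0.994, -0.106, -0.0], [-0.0, 0.0, -1.0]]
force: [0.4, -0.0, 0.4]
opening: 0.0839
grip_force: 0.0
```

>>> {"api": "jog_arm", "payload": {
  "increments": [
    [[0,0,-10],0],
    [[0,0,-20],0],
    [[0,0,-20],0],
    [[0,0,-10],0],
    [[0,0,0],0]
  ]
}}

```text
clock: 37.1
eef_pos: [0.5841, 0.0406, 0.1303]
ee_rot: [[0.106, 0.994, 0.004], [0.994, -0.106, -0.0], [0.0, 0.004, -1.0]]
force: [-0.3, -0.3, -0.1]
opening: 0.0856
grip_force: 0.0
```

>>> {"api": "jog_arm", "payload": {
  "increments": [
    [[-20,0,0],0],
    [[-20,0,0],0],
    [[-16,0,0],0],
    [[0,0,0],0],
    [[0,0,0],0]
  ],
  "hand": -1
}}

```text
clock: 37.6
eef_pos: [0.5766, -0.0151, 0.1278]
ee_rot: [[0.107, 0.994, -0.001], [0.994, -0.107, 0.001], [0.001, -0.001, -1.0]]
force: [-0.8, 0.2, 0.1]
opening: 0.0123
grip_force: 0.0
```

>>> {"api": "jog_arm", "payload": {
  "increments": [
    [[0,0,0],0],
    [[0,0,0],0]
  ]
}}

```text
clock: 37.8
eef_pos: [0.5769, -0.0143, 0.1282]
ee_rot: [[0.105, 0.994, -0.0], [0.994, -0.105, 0.0], [0.0, -0.0, -1.0]]
force: [-0.2, -0.1, 0.3]
opening: 0.0001
grip_force: 0.0
```

```bash
python3 - <<'E'
from h import *
s=cap("side","side10"); e=sensors.observe(); print(e["eef_pos"],mag(e["eef_pos"])*1e3-[26.2,0],e["opening"])
o=cv2.imread("pics/side8.png"); d=cv2.absdiff(s,o)[150:206,295:335].max(2); print("diff vs 2nd placing",d.mean(),d.max())
E
```

```text
[ 0.57689045 -0.01433354  0.12821499] [[-1.10982076e+02 -3.50425698e-02]] -0.0001918670873087055
diff vs 2nd placing 2.7066964285714286 24
```

>>> {"api": "jog_arm", "payload": {
  "increments": [
    [[0,0,25],0],
    [[0,0,25],0],
    [[0,0,11],0],
    [[0,0,4],0],
    [[0,0,0],0]
  ]
}}

```text
clock: 38.35
eef_pos: [0.5768, -0.0148, 0.0632]
ee_rot: [[0.105, 0.994, -0.001], [0.994, -0.105, 0.0], [0.0, -0.001, -1.0]]
force: [0.3, 0.4, -0.2]
opening: -0.0
grip_force: 0.0
```

>>> {"api": "jog_arm", "payload": {
  "increments": [
    [[5,0,0],0],
    [[5,0,0],0],
    [[8,0,0],0],
    [[8,0,0],0],
    [[8,0,0],0]
  ]
}}

```text
clock: 38.85
eef_pos: [0.5811, 0.0181, 0.064]
ee_rot: [[0.106, 0.994, 0.001], [0.994, -0.106, -0.004], [-0.004, 0.002, -1.0]]
force: [-0.6, -7.4, 3.4]
opening: 0.0002
grip_force: 3.1
```

>>> {"api": "jog_arm", "payload": {
  "increments": [
    [[8,0,0],0],
    [[8,0,0],0],
    [[8,0,0],0],
    [[8,0,0],0],
    [[0,0,0],0]
  ]
}}

```text
clock: 39.35
eef_pos: [0.5845, 0.0511, 0.0639]
ee_rot: [[0.105, 0.994, 0.001], [0.994, -0.105, -0.001], [-0.001, 0.001, -1.0]]
force: [0.1, -1.9, 1.8]
opening: 0.0
grip_force: 1.2
```

>>> {"api": "jog_arm", "payload": {
  "increments": [
    [[8,0,0],0],
    [[8,0,0],0],
    [[6,0,0],0],
    [[4,0,0],0],
    [[4,0,0],0]
  ]
}}

```text
clock: 39.85
eef_pos: [0.5874, 0.0793, 0.0638]
ee_rot: [[0.107, 0.994, 0.001], [0.994, -0.107, -0.003], [-0.003, 0.001, -1.0]]
force: [0.3, -6.9, 4.4]
opening: -0.0002
grip_force: 3.4
```

>>> {"api": "jog_arm", "payload": {
  "increments": [
    [[0,0,0],0],
    [[0,0,0],0]
  ]
}}

```text
clock: 40.05
eef_pos: [0.5874, 0.08, 0.0637]
ee_rot: [[0.106, 0.994, 0.001], [0.994, -0.106, -0.001], [-0.001, 0.001, -1.0]]
force: [-0.2, -5.2, 3.8]
opening: 0.0003
grip_force: 2.4
```

>>> {"api": "jog_arm", "payload": {
  "increments": [
    [[-6,0,0],0],
    [[0,0,-20],0],
    [[0,0,-40],0],
    [[0,0,-30],0],
    [[-20,0,0],0]
  ]
}}

```text
clock: 40.55
eef_pos: [0.5869, 0.0567, 0.1575]
ee_rot: [[0.102, 0.995, 0.007], [0.995, -0.102, 0.003], [0.004, 0.007, -1.0]]
force: [-0.2, -1.0, -0.1]
opening: 0.0
grip_force: 0.0
```

>>> {"api": "jog_arm", "payload": {
  "increments": [
    [[-18,-20,0],0],
    [[0,-40,0],0],
    [[0,-40,0],0],
    [[0,-35,0],0],
    [[0,0,0],0]
  ],
  "hand": 1
}}

```text
clock: 41.05
eef_pos: [0.4417, 0.0523, 0.1521]
ee_rot: [[0.105, 0.994, -0.007], [0.994, -0.105, 0.003], [0.002, -0.007, -1.0]]
force: [0.2, 0.3, 0.3]
opening: 0.0723
grip_force: 0.0
```

>>> {"api": "jog_arm", "payload": {
  "increments": [
    [[0,0,0],0],
    [[0,0,0],0]
  ]
}}

```text
clock: 41.25
eef_pos: [0.4495, 0.0511, 0.1536]
ee_rot: [[0.106, 0.994, 0.002], [0.994, -0.106, 0.001], [0.001, 0.002, -1.0]]
force: [0.1, 0.3, -0.1]
opening: 0.0854
grip_force: 0.0
```

```bash
python3 - <<'E'
from h import *
e=sensors.observe(); print(e["eef_pos"],np.degrees(np.arctan2(e["ee_rot"][1,0],e["ee_rot"][0,0])))
t=cap("top","top11"); s=cap("side","side11")
L=[A0+AX*(.0262+q/1000) for q in range(-24,260,4)]
px=proj("top",[[*l,.062] for l in L]); print([int(t.max(2)[int(round(v)),int(round(u))]) for u,v in px])
o=np.zeros((600,800,3),np.uint8); o[:300,:800]=cv2.resize(cv2.convertScaleAbs(t[180:240,180:340],alpha=1.6),(800,300),interpolation=3); o[300:600,:800]=cv2.resize(cv2.convertScaleAbs(s[100:220,240:400],alpha=1.6),(400,300),interpolation=3).repeat(2,1)
o[300:600,:800]=cv2.resize(cv2.convertScaleAbs(s[125:215,220:460],alpha=1.6),(800,300),interpolation=3)
cv2.imwrite("pics/v8.png",o)
E
```

```text
[0.44950256 0.05114591 0.15357159] 83.93288699575311
[135, 132, 136, 83, 11, 47, 35, 76, 104, 131, 136, 135, 135, 133, 136, 135, 135, 134, 134, 93, 37, 46, 39, 78, 58, 74, 131, 134, 136, 135, 134, 136, 135, 132, 134, 136, 110, 75, 30, 70, 70, 33, 70, 127, 135, 137, 135, 134, 134, 137, 135, 135, 134, 135, 79, 71, 67, 25, 23, 68, 70, 71, 130, 135, 126, 122, 133, 133, 134, 135, 137]
```

View pics/v8.png

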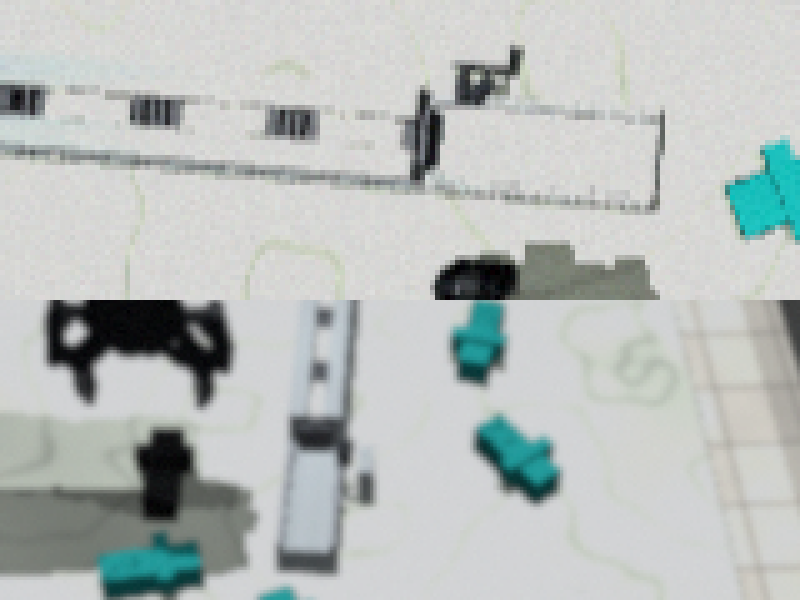

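>>> {"api": "jog_arm", "payload": {
  "increments": [
    [[-1,0,30],0],
    [[0,0,30],0],
    [[0,0,30],0],
    [[0,0,20],0],
    [[0,0,9],0]
  ]
}}

```text
clock: 41.85
eef_pos: [0.4475, 0.05, 0.0323]
ee_rot: [[0.106, 0.994, -0.003], [0.994, -0.106, 0.0], [0.0, -0.003, -1.0]]
force: [-0.3, 0.3, -0.3]
opening: 0.0853
grip_force: 0.0
```

>>> {"api": "jog_arm", "payload": {
  "increments": [
    [[0,0,0],0],
    [[0,0,0],0],
    [[0,0,0],0],
    [[0,0,0],0],
    [[0,0,0],0]
  ],
  "hand": -1
}}

```text
clock: 42.35
eef_pos: [0.4491, 0.05, 0.0355]
ee_rot: [[0.106, 0.994, 0.002], [0.994, -0.106, -0.0], [0.0, 0.002, -1.0]]
force: [-1.6, -0.8, 5.5]
opening: 0.0287
grip_force: 59.5
```

>>> {"api": "jog_arm", "payload": {
  "increments": [
    [[0,0,-10],0],
    [[0,0,-30],0],
    [[0,0,-35],0],
    [[0,0,-35],0],
    [[0,0,0],0]
  ]
}}

```text
clock: 42.85
eef_pos: [0.4512, 0.0499, 0.1493]
ee_rot: [[0.106, 0.994, 0.009], [0.994, -0.106, -0.0], [0.0, 0.009, -1.0]]
force: [1.9, 0.3, -1.7]
opening: 0.0285
grip_force: 59.5
```

>>> {"api": "jog_arm", "payload": {
  "increments": [
    [[-7,26,0],0],
    [[-8,32,0],0],
    [[-8,32,0],0],
    [[-8,28,0],0],
    [[-4,15,0],0]
  ]
}}

```text
clock: 43.35
eef_pos: [0.5785, 0.0001, 0.1442]
ee_rot: [[0.107, 0.994, 0.001], [0.994, -0.107, -0.0], [-0.0, 0.001, -1.0]]
force: [-0.8, -0.0, -1.5]
opening: 0.0285
grip_force: 59.5
```

>>> {"api": "jog_arm", "payload": {
  "increments": [
    [[0,0,0],0],
    [[0,0,0],0],
    [[0,0,0],0]
  ]
}}

```text
clock: 43.65
eef_pos: [0.5751, 0.0016, 0.1439]
ee_rot: [[0.105, 0.994, -0.002], [0.994, -0.105, 0.0], [0.0, -0.002, -1.0]]
force: [-0.3, 0.3, -1.4]
opening: 0.0286
grip_force: 59.5
```

>>> {"api": "jog_arm", "payload": {
  "increments": [
    [[-1,3.4,20],0],
    [[0,0,25],0],
    [[0,0,18],0],
    [[0,0,8],0],
    [[0,0,3],0]
  ]
}}

```text
clock: 44.15
eef_pos: [0.5787, 0.0002, 0.0697]
ee_rot: [[0.105, 0.994, -0.002], [0.994, -0.105, 0.0], [0.0, -0.002, -1.0]]
force: [0.0, -0.4, -1.5]
opening: 0.0287
grip_force: 59.5
```

>>> {"api": "jog_arm", "payload": {
  "increments": [
    [[0,0,2],0],
    [[0,0,1],0],
    [[0,0,0],0],
    [[0,0,0],0]
  ]
}}

```text
clock: 44.55
eef_pos: [0.5803, -0.0003, 0.0679]
ee_rot: [[0.106, 0.994, 0.001], [0.994, -0.106, -0.0], [-0.0, 0.001, -1.0]]
force: [0.9, 0.0, -1.1]
opening: 0.0285
grip_force: 59.5
```

>>> {"api": "jog_arm", "payload": {
  "increments": [
    [[0,-2,1],0],
    [[4,0,0.5],0],
    [[4,0,0],0],
    [[4,0,0],0],
    [[0,0,0],0]
  ]
}}

```text
clock: 45.05
eef_pos: [0.5792, 0.0126, 0.0658]
ee_rot: [[0.105, 0.994, 0.0], [0.994, -0.105, 0.0], [0.0, 0.0, -1.0]]
force: [-0.0, 0.3, -1.2]
opening: 0.0286
grip_force: 59.5
```

>>> {"api": "jog_arm", "payload": {
  "increments": [
    [[4,0,0],0],
    [[4,0,0],0],
    [[4,0,0],0],
    [[0,0,0],0]
  ]
}}

```text
clock: 45.45
eef_pos: [0.5799, 0.0223, 0.0658]
ee_rot: [[0.107, 0.994, -0.001], [0.994, -0.107, -0.004], [-0.004, -0.001, -1.0]]
force: [-2.0, -4.9, -0.2]
opening: 0.0285
grip_force: 59.6
```

>>> {"api": "jog_arm", "payload": {
  "increments": [
    [[4,0,0],0],
    [[4,0,0],0],
    [[4,0,0],0],
    [[0,0,0],0]
  ]
}}

```text
clock: 45.85
eef_pos: [0.5811, 0.0344, 0.0658]
ee_rot: [[0.107, 0.994, -0.001], [0.994, -0.107, -0.004], [-0.004, -0.001, -1.0]]
force: [-2.3, -5.6, 0.8]
opening: 0.0284
grip_force: 59.6
```

>>> {"api": "jog_arm", "payload": {
  "increments": [
    [[3,0,0],0],
    [[3,0,0],0],
    [[2,0,0],0],
    [[0,0,0],0]
  ]
}}

```text
clock: 46.25
eef_pos: [0.5825, 0.0426, 0.0659]
ee_rot: [[0.107, 0.994, -0.0], [0.994, -0.107, -0.003], [-0.003, 0.0, -1.0]]
force: [0.3, -3.9, -0.3]
opening: 0.0284
grip_force: 59.5
```

>>> {"api": "jog_arm", "payload": {
  "increments": [
    [[1.5,0,0],0],
    [[1,0,0],0],
    [[0,0,0],0],
    [[0,0,0],0]
  ]
}}

```text
clock: 46.65
eef_pos: [0.5827, 0.0442, 0.0658]
ee_rot: [[0.108, 0.994, -0.0], [0.994, -0.108, -0.005], [-0.005, 0.0, -1.0]]
force: [-1.3, -8.8, 0.2]
opening: 0.0288
grip_force: 59.6
```

>>> {"api": "jog_arm", "payload": {
  "increments": [
    [[1,0,0],0],
    [[0.5,0,0],0],
    [[0,0,0],0]
  ]
}}

```text
clock: 46.95
eef_pos: [0.5826, 0.0444, 0.0658]
ee_rot: [[0.108, 0.994, -0.001], [0.994, -0.108, -0.008], [-0.008, -0.0, -1.0]]
force: [-2.4, -12.0, 1.8]
opening: 0.0284
grip_force: 59.7
```

>>> {"api": "jog_arm", "payload": {
  "increments": [
    [[-1.5,0,0],0],
    [[0,0,0],0]
  ]
}}

```text
clock: 47.15
eef_pos: [0.5827, 0.0442, 0.0658]
ee_rot: [[0.108, 0.994, -0.0], [0.994, -0.108, -0.004], [-0.004, 0.0, -1.0]]
force: [-0.6, -7.7, 1.0]
opening: 0.0281
grip_force: 59.5
```

>>> {"api": "jog_arm", "payload": {
  "increments": [
    [[0,0,0],0],
    [[0,0,0],0],
    [[0,0,0],0],
    [[0,0,0],0]
  ],
  "hand": 1
}}

```text
clock: 47.55
eef_pos: [0.5829, 0.0468, 0.0659]
ee_rot: [[0.105, 0.994, 0.0], [0.994, -0.105, 0.001], [0.001, 0.0, -1.0]]
force: [0.4, -0.0, 0.6]
opening: 0.0842
grip_force: 0.0
```

>>> {"api": "jog_arm", "payload": {
  "increments": [
    [[0,0,-10],0],
    [[0,0,-25],0],
    [[0,0,-35],0],
    [[0,0,-30],0],
    [[0,0,0],0]
  ]
}}

```text
clock: 48.05
eef_pos: [0.586, 0.0464, 0.1712]
ee_rot: [[0.105, 0.994, 0.009], [0.994, -0.105, -0.0], [0.001, 0.009, -1.0]]
force: [0.6, -0.0, 0.5]
opening: 0.0851
grip_force: 0.0
```

>>> {"api": "jog_arm", "payload": {
  "increments": [
    [[-20,-20,0],0],
    [[-20,-40,0],0],
    [[-20,-40,0],0],
    [[-20,-40,0],0],
    [[0,0,0],0]
  ]
}}

```text
clock: 48.55
eef_pos: [0.4279, -0.0184, 0.1645]
ee_rot: [[0.108, 0.994, -0.008], [0.994, -0.108, 0.001], [0.0, -0.008, -1.0]]
force: [-0.1, -0.9, -0.2]
opening: 0.0854
grip_force: 0.0
```

```bash
python3 - <<'E'
from h import *
t=cap("top","top12"); s=cap("side","side12")
L=[A0+AX*(.0262+q/1000) for q in range(-80,20,4)]
px=proj("top",[[*l,.062] for l in L]); print([int(t.max(2)[int(round(v)),int(round(u))]) for u,v in px])
o=np.zeros((600,800,3),np.uint8); o[:300]=cv2.resize(cv2.convertScaleAbs(t[185:230,220:340],alpha=1.8),(800,300),interpolation=3)
o[300:]=cv2.resize(cv2.convertScaleAbs(s[145:205,240:400],alpha=1.8),(800,300),interpolation=3)
cv2.imwrite("pics/v9.png",o)
E
```

```text
[132, 131, 131, 131, 0, 21, 39, 27, 57, 28, 65, 21, 36, 31, 16, 24, 23, 21, 23, 23, 21, 19, 21, 15, 18]
```

View pics/v9.png

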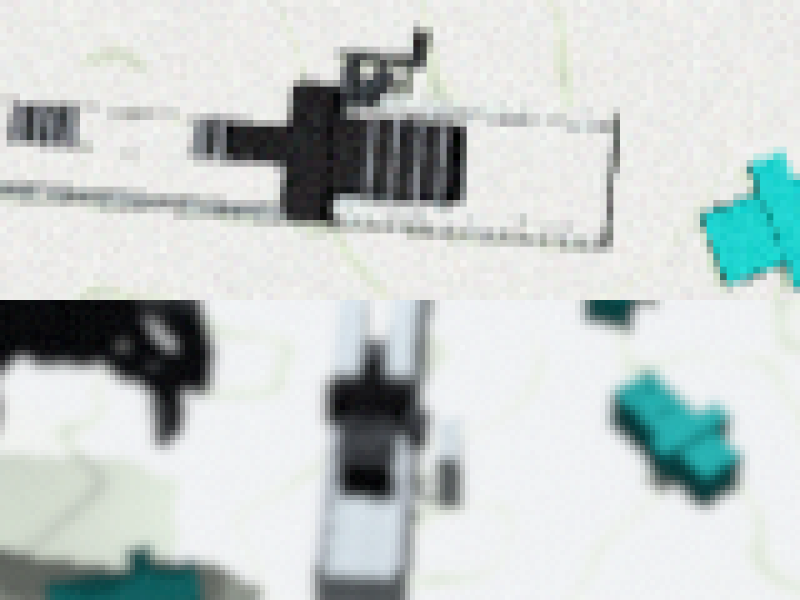

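```bash
python3 - <<'E'
from h import *
a=cv2.imread("pics/top11.png").max(2).astype(int);b=cv2.imread("pics/top12.png").max(2).astype(int)
print(a[187:203,268:288]);print(b[187:203,268:288])
E
```

```text
[[134 133 135 134 135 135 135 132 137 135 136 136 134 136 136 134 132 135
  132 136]
 [138 135 136 135 132 137 135 134 135 136 133 133 137 135 124 133 134 132
  135 135]
 [135 132 136 135 138 134 133 133 136 135 134 135 134 128  83 100 109 136
  135 136]
 [135 137 136 133 133 132 134 135 134 135 133 137 135 129  38  44  84 135
  133 135]
 [133 137 135 134 133 135 132 134 134 135 136 135 135 126  27  36 101 135
  134 134]
 [134 134 118 101 100 104 103 110 111 122 121 124 124 114  21  42 117 136
  134 135]
 [134 133 115  89  48  41  38  60  60  79  74  78  78  72  27  47 128 136
  133 135]
 [134 135 131 105  46  34  89  85  67  39  68  50  50  41  42  66 131 134
  137 134]
 [132 134 132  80  41  41 115 128  77  48  82 108 103  66  99 109 133 129
  135 135]
 [133 134 131  73  40  31  92  99  42  39  54 109 109  86 136 135 129 126
  135 136]
 [134 134 129  61  39  31  57  39  40  37  48  73  80  86 135 135 128 124
  134 135]
 [132 134 125  62  44  33  42  44  29  30  78  76  86  89 134 134 132 122
  131 133]
 [134 135 127  62  32  24  40  31  30  91 116 108 115 116 133 126 128 124
  122 
[... 921 characters left out ...]
 127 128
  132 134]
 [133 133 126  78  37  37 114 121  70  44  82 105 100  69  98 108 127 127
  131 131]
 [130 130 126  73  38  35  84  93  44  39  46 103 103  83 133 135 126 124
  134 130]
 [ 94  95  89  63  43  25  56  37  45  34  49  71  74  85 132 132 125 120
  129 131]
 [ 20  23  21  46  41  31  41  37  32  34  75  72  87  85 133 129 130 117
  127 133]
 [ 23  16   5  27  32  25  38  27  30  95 108 105 114 114 133 125 124 121
  122 126]
 [ 18  19   8  27  48  43  50  33  64 111 124 120 122 132 131 125 124 129
  120 122]
 [ 20  14   8  39  81  82 102  95 102 108 120 118 114 118 118 118 126 115
  118 117]
 [ 19  13  18  35  69  71  99  98  92  94  94 106  99  77  90  93 110  93
  100 100]]
```

The catch pixels match the rest position from before the end stop went in, and the collar sits in front of the catch's square face. Handing in.

```bash
python3 -c "
from plant import job
print(job.sign_off())"
```

```text
the job is handed in; nothing more can be done
None
```

I loaded all three cartridges on the bench into the tube and slid the end stop home with its collar against the mouth; the last pictures show the catch back at rest behind it, and I handed the job in at about 49 s of the 210 s limit (sign-off returned no verdict).

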